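# Line up the specimen cells and fit their stage plates

### The arm

A 7-joint arm with a two-finger parallel gripper is mounted at the origin on the work surface. World frame = base frame: x ahead of the robot, y to its left, z up, the work surface at z = 0. Lengths are in mm, angles in rad, forces in N, time in s.
With the tool pointing down it reaches from about 400 to 850 mm from the base axis. Payload 6.9 kg.
Tool frame: the origin (TCP) lies on the centre line of the jaws, within the pads' length; the fingertips stand 19 mm ahead of it and the grasp point (between the pads) is the TCP; z points along the fingers, y is the line along which they close (so a half turn about z gives the same grasp; the last joint's range is limited). The gripper opens to 85 mm and grips with 20 to 120 N. Pads are 22 mm wide; open, the fingers measure 114 mm over their backs; the gripper's body (76 mm by 85 mm) begins 54 mm behind the grasp point. The pads swing forward as they close: fully open they stand 13 mm farther back than shut.
Start: joints at [-1.125, 0.507, -0.238, 1.5, 0.126, 1.149, -0.155], TCP at [208.919, 589.037, 250.275] pointing down, gripper open.
Joint ranges: [-3.08, 3.08], [-0.24, 2.05], [-1.43, 1.35], [0, 2.5], [-1.52, 4.66], [0.17, 1.96], [-2.89, 2.89]. Speed limits (rad/s): [2.39, 2.39, 3.14, 3.14, 3.14, 3.14, 3.14].

### API

Orientations are given as a unit quaternion [x, y, z, w].
In Python, from workcell import get_state, read_camera, camera_model, job gives the robot as it stands. The module is installed in compiled form; this text tells all that it offers.
- The arm moves only by the tool send_rows, never from a script. Its argument "commands" is text: rows parted by semicolons, each of 7 numbers parted by spaces: the turn, a rotation vector about the tool's x, y, z in units of 180 degrees (1.0 is 180 degrees), then the shift along the tool's x, y, z in units of 0.8 m (1.0 is 0.8 m), then the opening, from 0 (shut) to 1 (fully open). In form: ax ay az tx ty tz jaw; .... A call has 1 to 12 rows; each row is the pose to reach, as a shift and turn from the pose commanded when the call began, along the tool's axes at that moment, turning the shorter way round; what a row does not reach only later rows make up. A row lasts 1/8 s, in which the tool goes at most 62.5 mm and 10.7 degrees, less where a joint would pass 70% of its speed; a pose out of reach is approached as far as the arm can. A call with a number of a shift or a turn outside -1 to 1 is refused whole. A call with a gripper value outside its range is refused whole. The fingers move at their own pace and stop on an object; "grip_force" is the grip in N (left out, the last holds). Time passes only in rows, so rows that repeat a pose let the fingers close. It gives the time, the measured TCP pose, the force, the opening and the grip force at its end, in the units of the state.
- get_state(): the state, without advancing time (a new reading comes with each control period).
- read_camera(name): name is "scene" or "top" or "wrist"; returns the picture (480x640x3 uint8, red, green, blue); there is no depth.
- camera_model(name): a dict with "K" (3x3 intrinsics, pixels), "view" (4x4, takes a point from world to camera coordinates). Camera axes: x right, y up, looking along -z (the intrinsics and any distortion apply to the point x, -y, -z); pixel columns grow to the right and rows downward; lengths in mm; the calibration is good to about 2 mm. The wrist camera is an equidistant fisheye: a pixel r from the principal point sees the ray r / f radians off the axis. A picture is of the moment at which its call begins: read the wrist's pose just before it. camera_model takes no time and is no camera call; for the wrist camera it gives the pose at the moment of the call.
- job.finish_job(): hands the job in; it is judged then, once.
The state is a dict: "t": time; "joint_pos": joint angles; "joint_vel": joint speeds; "joint_efforts": joint torques, N m; "tool_pos": TCP position; "ee_rot": TCP orientation; "force": force on the tool from outside, world axes, zero at the start; "torque": the same for the moment, N m; "grip_width": finger opening in mm; "finger_force": force on a finger pad.
Only numpy, scipy, OpenCV 4.12 (cv2) and the standard library are available. Lean on these libraries where they do the work, as an engineer would, in place of code of your own. Each camera call takes 0.05 s, during which the arm holds its last target. There are 200 camera calls.

### The job

Get the microscope's specimen cells ready: line all the black cells up in the aluminium fence, the first one square and flush in the corner and each further one butted against its neighbour along the long rail, every cell flat on the table with its steel lip end flush against that long rail and no gaps in the row. Fit one metal stage plate, grip bar up, into each cell's round counterbore: tilt it so that its edge goes in under the lip first, then level it so that it lies flat on the counterbore's floor. Lay any plate left over flat in the grey tray, grip bar up, and do not knock over the jar or the spray bottle.

Things in the scene. Friction and masses are not known exactly. Their poses are not given: they have to be found in the camera images.
- fence: L-shaped aluminium fence screwed to the table, rails 14 mm thick and 20 mm high. Origin: the inside corner, at table height. The long back rail runs from there 320 mm along -y with its inner face at x = 0; the short end rail runs 90 mm along -x with its inner face at y = 0. Cells belong on the -x, -y side. It may be turned a little.
- cell1_c (a point): specimen cell: black block 104 mm (x) by 88 mm (y) by 17 mm high, 0.2 to 0.4 kg, with a round counterbore in its top and a steel lip at its +x end (see its seat). Grey upright grip tab on top near the -x end: 12 mm thick (x), 36 mm wide (y), 17 to 45 mm above the underside, its middle at x = -42 mm. This point: mid-plan, 22.5 mm above the underside; z up. May be absent.
- cell2_c (a point): another specimen cell, the same as cell1; same point and axes. May be absent.
- cell3_c (a point): another specimen cell, the same as cell1; same point and axes. May be absent.
- cell1_seat (a point): centre of cell1's counterbore floor: 8 mm to +x of the block's middle, 7 mm above its underside, axes as the cell's. Bore 68 mm across, 10 mm deep. The steel lip, 48 mm wide (y), 5 mm thick, lies on the block's top from 26 mm to 44 mm along +x from here, so it overhangs the bore's +x edge by 8 mm with 10 mm free height beneath.
- cell2_seat (a point): the same point of cell2, axes as that cell's.
- cell3_seat (a point): the same point of cell3, axes as that cell's.
- disc1_c (a point): stage plate: a flat bare dark steel disc 64 mm in diameter and 5 mm thick, about 0.09 kg, with an upright black grip bar across its middle (28 mm along x, 14 mm thick in y, from 5 to 35 mm above the disc's underside). This point is on its axis 17.5 mm above the disc's underside; z up along the axis.
- disc2_c (a point): another stage plate, the same as disc1; same point and axes.
- disc3_c (a point): another stage plate, the same as disc1; same point and axes.
- tray: open square grey plastic tray for spare plates, 120 by 120 mm outside, walls 5 mm thick and 22 mm high, floor 5 mm thick. Origin: centre of its underside, on the table.
- jar_c (a point): bystander: white plastic jar with a purple cap, 72 mm in diameter, 132 mm tall; this point is half-way up its axis.
- bottle_c (a point): bystander: clear spray bottle with a teal pump, 48 mm in diameter, 160 mm tall; this point is half-way up its axis.
Mind the look-alikes: they are no part of the job. Leave any red or yellow look-alike of the part that bears disc2_c alone. What is shaped like the part that bears disc3_c but turquoise is not meant.

How it is judged (in metres and radians):
At the end, for the whole second after the job is handed in: Each cell flat, square within 2 degrees, lip end within 3 mm of the long rail, within 3 mm of the end rail or of the neighbour nearer the corner; in each a plate, bar up, within 4 mm of centre, 2 mm of the floor, level within 0.04 rad; spare plates flat in the tray; all at rest (x of cell1_seat in the frame of fence between -0.047 and -0.041 m and angle between the y axis of each of cell1_seat, cell2_seat, cell3_seat and the y axis of fence, either way round below 0.035 rad and angle between each of cell1_seat, cell2_seat, cell3_seat's own z axis and vertical below 0.03 rad and height (world z) of each of cell1_seat, cell2_seat, cell3_seat below 0.01 m and linear speed of each of cell1, cell2, cell3, disc1, disc2, disc3 below 0.01 m/s and (y of cell1_seat in the frame of fence between -0.047 and -0.041 m or (y of cell1_seat in the frame of cell2_seat between -0.091 and -0.085 m and x of cell1_seat in the frame of cell2_seat between -0.005 and 0.005 m) or (y of cell1_seat in the frame of cell3_seat between -0.091 and -0.085 m and x of cell1_seat in the frame of cell3_seat between -0.005 and 0.005 m)) and x of cell2_seat in the frame of fence between -0.047 and -0.041 m and (y of cell2_seat in the frame of fence between -0.047 and -0.041 m or (y of cell2_seat in the frame of cell1_seat between -0.091 and -0.085 m and x of cell2_seat in the frame of cell1_seat between -0.005 and 0.005 m) or (y of cell2_seat in the frame of cell3_seat between -0.091 and -0.085 m and x of cell2_seat in the frame of cell3_seat between -0.005 and 0.005 m)) and x of cell3_seat in the frame of fence between -0.047 and -0.041 m and (y of cell3_seat in the frame of fence between -0.047 and -0.041 m or (y of cell3_seat in the frame of cell1_seat between -0.091 and -0.085 m and x of cell3_seat in the frame of cell1_seat between -0.005 and 0.005 m) or (y of cell3_seat in the frame of cell2_seat between -0.091 and -0.085 m and x of cell3_seat in the frame of cell2_seat between -0.005 and 0.005 m)) and ((horizontal distance between disc1_c and cell1_seat below 0.004 m and angle between the z axis of disc1_c and the z axis of cell1_seat, either way round below 0.04 rad and z of disc1_c in the frame of cell1_seat between 0.0155 and 0.0195 m) or (horizontal distance between disc2_c and cell1_seat below 0.004 m and angle between the z axis of disc2_c and the z axis of cell1_seat, either way round below 0.04 rad and z of disc2_c in the frame of cell1_seat between 0.0155 and 0.0195 m) or (horizontal distance between disc3_c and cell1_seat below 0.004 m and angle between the z axis of disc3_c and the z axis of cell1_seat, either way round below 0.04 rad and z of disc3_c in the frame of cell1_seat between 0.0155 and 0.0195 m)) and ((horizontal distance between disc1_c and cell2_seat below 0.004 m and angle between the z axis of disc1_c and the z axis of cell2_seat, either way round below 0.04 rad and z of disc1_c in the frame of cell2_seat between 0.0155 and 0.0195 m) or (horizontal distance between disc2_c and cell2_seat below 0.004 m and angle between the z axis of disc2_c and the z axis of cell2_seat, either way round below 0.04 rad and z of disc2_c in the frame of cell2_seat between 0.0155 and 0.0195 m) or (horizontal distance between disc3_c and cell2_seat below 0.004 m and angle between the z axis of disc3_c and the z axis of cell2_seat, either way round below 0.04 rad and z of disc3_c in the frame of cell2_seat between 0.0155 and 0.0195 m)) and ((horizontal distance between disc1_c and cell3_seat below 0.004 m and angle between the z axis of disc1_c and the z axis of cell3_seat, either way round below 0.04 rad and z of disc1_c in the frame of cell3_seat between 0.0155 and 0.0195 m) or (horizontal distance between disc2_c and cell3_seat below 0.004 m and angle between the z axis of disc2_c and the z axis of cell3_seat, either way round below 0.04 rad and z of disc2_c in the frame of cell3_seat between 0.0155 and 0.0195 m) or (horizontal distance between disc3_c and cell3_seat below 0.004 m and angle between the z axis of disc3_c and the z axis of cell3_seat, either way round below 0.04 rad and z of disc3_c in the frame of cell3_seat between 0.0155 and 0.0195 m)) and ((x of disc1_c in the frame of tray between -0.045 and 0.045 m and y of disc1_c in the frame of tray between -0.045 and 0.045 m and z of disc1_c in the frame of tray between 0.012 and 0.03 m and angle between disc1_c's own z axis and vertical below 0.1 rad) or (horizontal distance between disc1_c and cell1_seat below 0.004 m and angle between the z axis of disc1_c and the z axis of cell1_seat, either way round below 0.04 rad and z of disc1_c in the frame of cell1_seat between 0.0155 and 0.0195 m) or (horizontal distance between disc1_c and cell2_seat below 0.004 m and angle between the z axis of disc1_c and the z axis of cell2_seat, either way round below 0.04 rad and z of disc1_c in the frame of cell2_seat between 0.0155 and 0.0195 m) or (horizontal distance between disc1_c and cell3_seat below 0.004 m and angle between the z axis of disc1_c and the z axis of cell3_seat, either way round below 0.04 rad and z of disc1_c in the frame of cell3_seat between 0.0155 and 0.0195 m)) and ((x of disc2_c in the frame of tray between -0.045 and 0.045 m and y of disc2_c in the frame of tray between -0.045 and 0.045 m and z of disc2_c in the frame of tray between 0.012 and 0.03 m and angle between disc2_c's own z axis and vertical below 0.1 rad) or (horizontal distance between disc2_c and cell1_seat below 0.004 m and angle between the z axis of disc2_c and the z axis of cell1_seat, either way round below 0.04 rad and z of disc2_c in the frame of cell1_seat between 0.0155 and 0.0195 m) or (horizontal distance between disc2_c and cell2_seat below 0.004 m and angle between the z axis of disc2_c and the z axis of cell2_seat, either way round below 0.04 rad and z of disc2_c in the frame of cell2_seat between 0.0155 and 0.0195 m) or (horizontal distance between disc2_c and cell3_seat below 0.004 m and angle between the z axis of disc2_c and the z axis of cell3_seat, either way round below 0.04 rad and z of disc2_c in the frame of cell3_seat between 0.0155 and 0.0195 m)) and ((x of disc3_c in the frame of tray between -0.045 and 0.045 m and y of disc3_c in the frame of tray between -0.045 and 0.045 m and z of disc3_c in the frame of tray between 0.012 and 0.03 m and angle between disc3_c's own z axis and vertical below 0.1 rad) or (horizontal distance between disc3_c and cell1_seat below 0.004 m and angle between the z axis of disc3_c and the z axis of cell1_seat, either way round below 0.04 rad and z of disc3_c in the frame of cell1_seat between 0.0155 and 0.0195 m) or (horizontal distance between disc3_c and cell2_seat below 0.004 m and angle between the z axis of disc3_c and the z axis of cell2_seat, either way round below 0.04 rad and z of disc3_c in the frame of cell2_seat between 0.0155 and 0.0195 m) or (horizontal distance between disc3_c and cell3_seat below 0.004 m and angle between the z axis of disc3_c and the z axis of cell3_seat, either way round below 0.04 rad and z of disc3_c in the frame of cell3_seat between 0.0155 and 0.0195 m))); the robot touches nothing.
It fails at once if the jar is knocked over (angle between jar_c's own z axis and vertical above 0.7 rad).
It fails at once if the spray bottle is knocked over (angle between bottle_c's own z axis and vertical above 0.7 rad).
Of cell1, cell2, cell3 only 2 to 3 are there at a start; the rules pass over those that are not, and their reading is None.
At some moment in a run one of cell1, cell2, cell3, disc1, disc2, disc3 may be knocked a few centimetres aside while the robot is not near it.
Once in a run the grip may slacken for a moment while it holds something.
It also fails if it takes over 210 s, if anything falls off the work surface, if the arm or the gripper's body presses on something with over 40 N, if the wrist force passes 120 N, or if a joint passes its speed limit or range.

## Working session

There is one attempt and no reset: what is moved stays moved. The work goes in short steps, Python scripts to look and compute and a tool call to move; the robot and the scene stay as the last step left them, time stands still between calls to the robot, and variables do not carry over. Pictures are saved under pics/ and viewed, at most 14 in all, crops included, and the job is handed in when it is done.

Besides the shell and the picture viewer there is one more tool, called after "Emit:" by a JSON object that holds its "fn" and its "kwargs". send_rows: Moves the arm, as the interface text tells. Its arguments: {"type":"object","properties":{"commands":{"type":"string"},"grip_force":{"type":"number"}},"required":["commands"]}

```bash
mkdir -p pics; ls; python3 - <<'E'
from workcell import *
import cv2,numpy as np
for n in ("scene","top"):
    im=read_camera(n); cv2.imwrite(f"pics/{n}0.png",im[:,:,::-1])
    m=camera_model(n); print(n,{k:np.round(v,3).tolist() if not isinstance(v,str) else v for k,v in m.items()})
m=camera_model("wrist");print({k:np.round(v,3).tolist() if not isinstance(v,str) else v for k,v in m.items()})
s=get_state();print(s)
E
```

```text
pics
scene {'K': [[502.434, 0.0, 319.157], [0.0, 502.434, 242.726], [0.0, 0.0, 1.0]], 'view': [[-0.636, 0.772, 0.004, 301.857], [-0.627, -0.52, 0.581, 327.883], [0.45, 0.367, 0.814, -1400.251], [0.0, 0.0, 0.0, 1.0]]}
top {'K': [[461.471, 0.0, 322.983], [0.0, 461.471, 237.424], [0.0, 0.0, 1.0]], 'view': [[-0.021, -1.0, -0.001, 80.136], [0.981, -0.021, 0.191, -538.368], [-0.191, 0.003, 0.982, -885.142], [0.0, 0.0, 0.0, 1.0]]}
{'K': [[371.648, 0.0, 317.511], [0.0, 371.648, 240.574], [0.0, 0.0, 1.0]], 'view': [[0.334, 0.943, -0.002, -624.308], [-0.902, 0.319, -0.292, 38.628], [-0.275, 0.099, 0.956, -381.278], [0.0, 0.0, 0.0, 1.0]]}
{'t': 0.1, 'joint_pos': array([-1.12447913,  0.50824897, -0.23752463,  1.50103333,  0.12568451,
        1.14889712, -0.15478642]), 'joint_vel': array([-0.00110138, -0.00179799,  0.00083272, -0.00473671,  0.00053833,
       -0.0008367 , -0.00038106]), 'joint_efforts': array([-4.70161336e-03, -6.21844196e+01, -2.19461292e+00, -2.50210726e+01,
        1.25156203e-02,  7.79012160e-03, -3.98754821e-06]), 'tool_pos': array([208.83789323, 588.63138122, 249.51915158]), 'ee_rot': array([ 1.69578584e-01,  9.85516343e-01, -7.90410586e-04, -1.26584088e-04]), 'force': array([-0.22111744,  0.37137117, -0.56482098]), 'torque': array([-0.01132801,  0.00190726,  0.01411396]), 'finger_force': 0.0, 'grip_width': 85.32648749030228}
```

View pics/scene0.png

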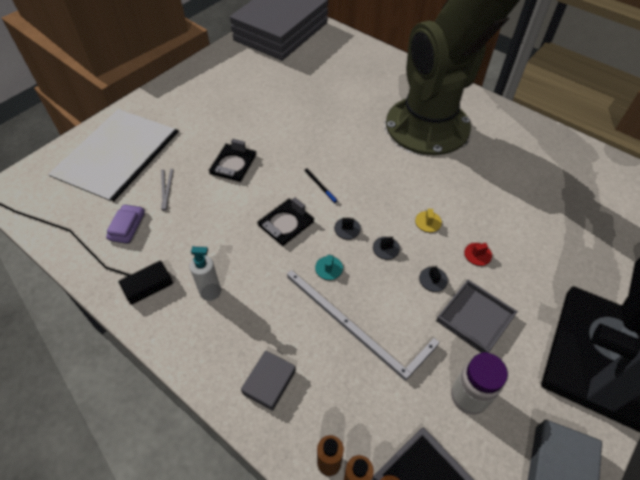

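View pics/top0.png

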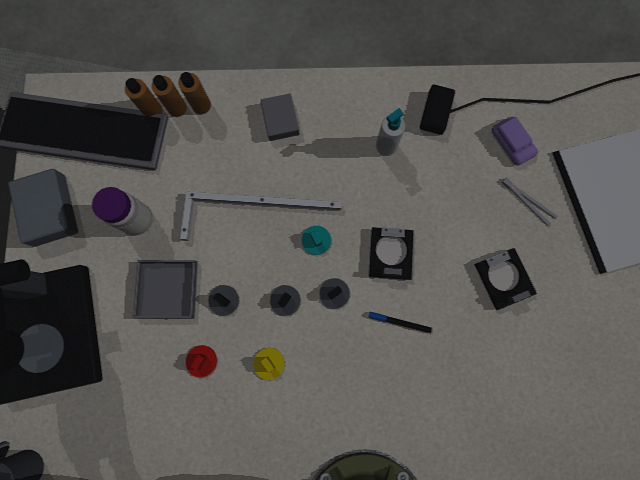

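Job: the two black cells at top-view pixels (390,253) and (505,278). The grey plates are at (223,299), (285,300) and (334,293). Look-alikes to leave alone are red (201,361), yellow (268,364) and turquoise (316,240). The tray is at (166,290), the fence corner near (190,205), the jar at (120,210) and the bottle at (390,135). Next, close crops to check these.

```bash
cat > h.py <<'E'
from workcell import *
import cv2,numpy as np
from scipy.spatial.transform import Rotation as R
def pix2w(name,uv,z,m=None):
    m=m or camera_model(name);K=np.array(m["K"]);V=np.array(m["view"])
    p=(np.array(uv,float)-[K[0,2],K[1,2]])/K[0,0]
    if name=="wrist":
        r=np.hypot(*p);d=np.array([p[0]*np.sin(r)/r,-p[1]*np.sin(r)/r,-np.cos(r)]) if r>1e-9 else np.array([0,0,-1.])
    else: d=np.array([p[0],-p[1],-1.])
    o=-V[:3,:3].T@V[:3,3]; d=V[:3,:3].T@d
    return o+d*(z-o[2])/d[2]
def w2pix(name,P,m=None):
    m=m or camera_model(name);K=np.array(m["K"]);V=np.array(m["view"])
    c=V[:3,:3]@np.array(P,float)+V[:3,3]; c=np.array([c[0],-c[1],-c[2]])
    if name=="wrist":
        h=np.hypot(c[0],c[1]);t=np.arctan2(h,c[2]);q=c[:2]/max(h,1e-9)*t
    else: q=c[:2]/c[2]
    return q*K[0,0]+[K[0,2],K[1,2]]
def down(yaw): # tool y axis at world angle yaw, z down ; yaw=angle of tool y
    y=np.array([np.cos(yaw),np.sin(yaw),0]);z=np.array([0,0,-1.]);return R.from_matrix(np.c_[np.cross(y,z),y,z])
def rel(pos,rot,base=None,nm=""):
    """numbers for a row from the measured pose (or base=(pos,rot)) to the target"""
    s=get_state()
    bp,br=base or (s["tool_pos"],R.from_quat(s["ee_rot"]))
    t=br.inv().apply(np.array(pos)-bp)/800; a=(br.inv()*rot).as_rotvec()/np.pi
    print(nm,"row:",*np.round(a,4),*np.round(t,4)," |mm",round(np.linalg.norm(t)*800),"deg",round(np.linalg.norm(a)*180,1))
def deg(a): return np.degrees(a)
E
python3 - <<'E'
from h import *
im=cv2.imread("pics/top0.png")
a=cv2.resize(im[180:330,170:370],None,fx=4,fy=4,interpolation=cv2.INTER_CUBIC)
b=cv2.resize(im[215:315,360:550],None,fx=4,fy=4,interpolation=cv2.INTER_CUBIC)
cv2.imwrite("pics/a.png",cv2.convertScaleAbs(a,alpha=1.6));cv2.imwrite("pics/b.png",cv2.convertScaleAbs(b,alpha=1.8))
s=get_state();print(R.from_quat(s["ee_rot"]).as_matrix().round(3))
E
```

```text
[[-0.942  0.334 -0.001]
 [ 0.334  0.942 -0.002]
 [-0.    -0.002 -1.   ]]
```

View pics/a.png

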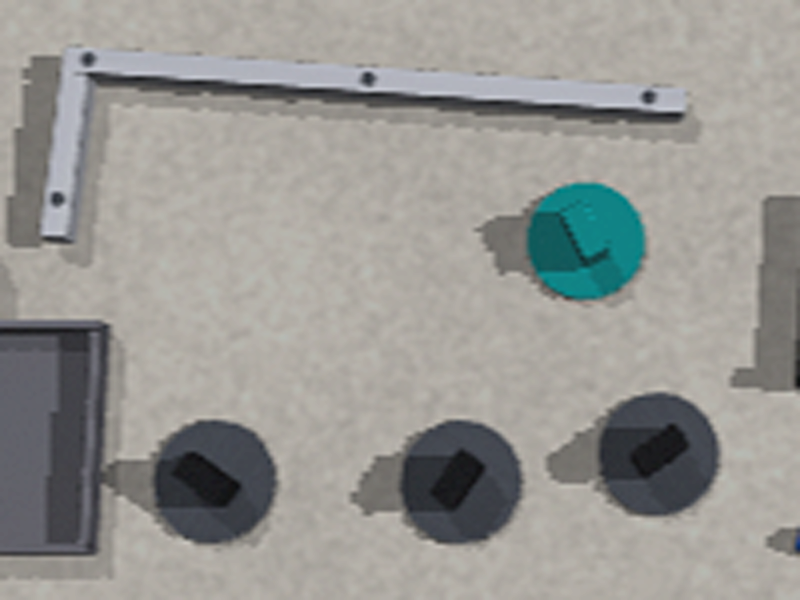

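View pics/b.png

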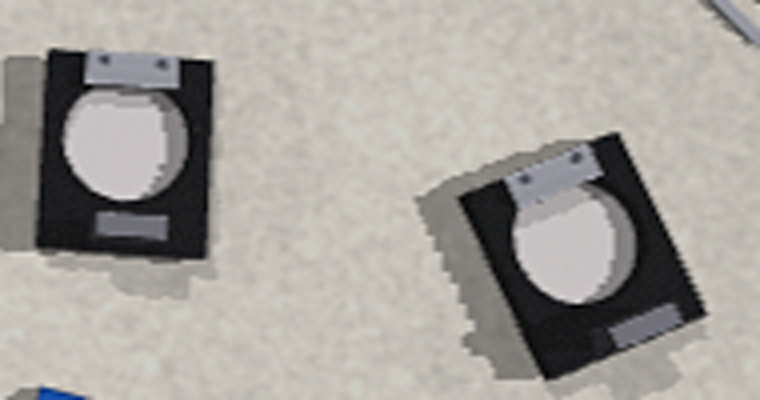

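The crops confirm the choice: three grey steel plates with black bars in crop A at (213,481), (460,481) and (659,454), and two black cells with steel lips at crop B (126,154) and (582,257). The fence inner corner is at about (92,73).

```bash
python3 - <<'E'
from h import *
m=camera_model("top");V=np.array(m["view"]);print("cam",(-V[:3,:3].T@V[:3,3]).round())
A=lambda u,v,z:pix2w("top",((u+.5)/4-.5+170,(v+.5)/4-.5+180),z)[:2]
B=lambda u,v,z:pix2w("top",((u+.5)/4-.5+360,(v+.5)/4-.5+215),z)[:2]
ang=lambda d:np.degrees(np.arctan2(d[1],d[0])).round(2)
c=A(92,73,20);e=A(686,113,20);k=A(73,238,20)
print("fence c",c.round(1),"end",e.round(1),np.linalg.norm(e-c).round(1),"-y dir ang",ang(e-c),"-x dir",ang(k-c),np.linalg.norm(k-c))
for n,q,t in(("cellA",[(50,50),(213,60),(208,258),(38,247)],[(97,212),(168,215),(167,241),(94,236)]),("cellB",[(459,200),(617,134),(705,313),(547,380)],[(608,328),(678,305),(683,322),(614,348)])):
    P=[B(*p,17) for p in q];T=[B(*p,45) for p in t]
    x=(P[0]+P[1]-P[2]-P[3])/2;y=(P[0]+P[3]-P[1]-P[2])/2
    print(n,"ctr",np.mean(P,0).round(1),"x",np.linalg.norm(x).round(1),ang(x),"y",np.linalg.norm(y).round(1),ang(y),"tab",np.mean(T,0).round(1),ang(T[0]+T[3]-T[1]-T[2]))
for n,q,bar in(("d1",(215,481),[(190,451),(242,486),(225,508),(173,475)]),("d2",(461,481),[(460,449),(486,465),(460,509),(431,493)]),("d3",(660,454),[(676,424),(689,448),(643,475),(630,456)])):
    b=[A(*p,35) for p in bar]
    sd=[b[1]-b[0],b[2]-b[1]];l=max(sd,key=np.linalg.norm)
    print(n,A(*q,5).round(1),"bar",np.mean(b,0).round(1),"bardir",ang(l),[np.linalg.norm(s).round(1) for s in sd])
tr=[pix2w("top",p,22)[:2] for p in[(136,261),(197,261),(195,319),(135,319)]]
print("tray",np.mean(tr,0).round(),"jar",pix2w("top",(120,205),132).round(),"bottle",pix2w("top",(390,150),20).round())
E
```

```text
cam [361.  71. 972.]
fence c [638.2 345.6] end [609.4  28.8] 318.1 -y dir ang -95.19 -x dir 175.54 89.9329054331466
cellA ctr [510.9 -73.9] x 104.9 -5.25 y 87.2 85.14 tab [469.1 -69.9] 85.6
cellB ctr [ 452.  -306.5] x 100.7 21.29 y 91.1 111.03 tab [ 413.8 -324. ] 107.62
d1 [421.1 278.6] bar [419.8 276. ] bardir -124.25 [np.float64(32.2), np.float64(13.6)]
d2 [418.4 150.7] bar [417.7 149.1] bardir 148.64 [np.float64(15.5), np.float64(25.4)]
d3 [430.3  46.9] bar [429.8  47.9] bardir 119.0 [np.float64(13.7), np.float64(27.0)]
tray [443. 394.] jar [595. 450. 132.] bottle [737. -81.  20.]
```

```bash
python3 - <<'E'
from h import *
rel((469,-70,150),down(np.radians(-5.1)))
E
```

```text
row: -0.0004 0.0003 0.4199 -0.5817 -0.667 0.1255  |mm 715 deg 75.6
```

Emit:
{"fn": "send_rows", "kwargs": {"commands": "0 0 0.42 -0.5817 -0.667 0.1244 1;0 0 0.42 -0.5817 -0.667 0.1244 1;0 0 0.42 -0.5817 -0.667 0.1244 1;0 0 0.42 -0.5817 -0.667 0.1244 1;0 0 0.42 -0.5817 -0.667 0.1244 1;0 0 0.42 -0.5817 -0.667 0.1244 1;0 0 0.42 -0.5817 -0.667 0.1244 1;0 0 0.42 -0.5817 -0.667 0.1244 1;0 0 0.42 -0.5817 -0.667 0.1244 1;0 0 0.42 -0.5817 -0.667 0.1244 1;0 0 0.42 -0.5817 -0.667 0.1244 1;0 0 0.42 -0.5817 -0.667 0.1244 0.6", "grip_force": 100}}

```text
t: 1.6
tool_pos: [469.6, -73.2, 150.2]
ee_rot: [0.739, 0.673, -0.001, 0.0]
force: [0.1, -0.2, -0.1]
grip_width: 69.9
finger_force: 0.0
```

```bash
python3 - <<'E'
from h import *
m=camera_model("wrist");s=get_state();im=read_camera("wrist");cv2.imwrite("pics/w1.png",im[:,:,::-1])
import pickle;pickle.dump((m,s),open("w1.pkl","wb"))
print(s["tool_pos"],deg(R.from_quat(s["ee_rot"]).as_matrix()[:,1]))
# predicted
print("tab",w2pix("wrist",(469.1,-69.9,45),m),"ctr",w2pix("wrist",(510.9,-73.9,17),m))
E
```

```text
[469.57803444 -73.22974291 150.18545013] [ 5.70436406e+01 -5.36928913e+00 -1.20660916e-02]
tab [316.49534214 241.91536798] ctr [374.37186792 230.55550923]
```

View pics/w1.png

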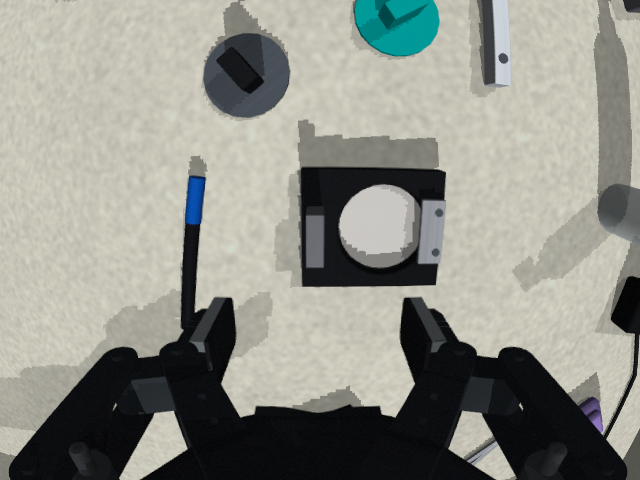

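The wrist view shows cell A with its tab top at (315,241), predicted (316,242), so the top-camera estimate is good to about 1 mm.

```bash
python3 - <<'E'
from h import *
rel((468.8,-70,41),down(np.radians(-5.1)))
E
```

```text
row: 0.0002 0.0009 -0.0021 0.0072 -0.0027 0.1363  |mm 109 deg 0.4
```

Emit:
{"fn": "send_rows", "kwargs": {"commands": "0 0 -0.002 0.006 -0.0022 0.07 0.6;0 0 -0.002 0.006 -0.0022 0.13 0.6;0 0 -0.002 0.006 -0.0022 0.1363 0.6;0 0 -0.002 0.006 -0.0022 0.1363 0.6;0 0 -0.002 0.006 -0.0022 0.1363 0;0 0 -0.002 0.006 -0.0022 0.1363 0;0 0 -0.002 0.006 -0.0022 0.1363 0;0 0 -0.002 0.006 -0.0022 0.1363 0;0 0 -0.002 0.006 -0.0022 0.1363 0", "grip_force": 100}}

```text
t: 2.78
tool_pos: [468.6, -64.5, 43.3]
ee_rot: [0.736, 0.677, 0.001, 0.001]
force: [-1.7, 0.7, 10.9]
grip_width: 9.8
finger_force: 98.4
```

```bash
cat >> h.py <<'E'
import json,os
def cmdpose():
    p,q=json.load(open("cmd.json"));return np.array(p),R.from_quat(q)
def did(row):
    p,r=cmdpose();row=np.array([float(x) for x in row.split()][:6])
    p=p+r.apply(row[3:]*800);r=r*R.from_rotvec(row[:3]*np.pi)
    json.dump((p.tolist(),r.as_quat().tolist()),open("cmd.json","w"))
def st():
    s=get_state();p,r=cmdpose();m=R.from_quat(s["ee_rot"])
    print("t",round(s["t"],2),"meas",s["tool_pos"].round(1),"yaw",deg(np.arctan2(*m.as_matrix()[[1,0],1])).round(2),"cmd",p.round(1),deg(np.arctan2(*r.as_matrix()[[1,0],1])).round(2),"F",s["force"].round(1),"w",round(s["grip_width"],1),"off",round(deg((m.inv()*r).magnitude()),2))
def go(pos,rot,nm=""): rel(pos,rot,cmdpose(),nm)
E
python3 - <<'E'
from h import *
q=np.array([0.16958,0.98552,0,0]);q/=np.linalg.norm(q)
json.dump(([208.919,589.037,250.275],q.tolist()),open("cmd.json","w"))
did("0 0 0.42 -0.5817 -0.667 0.1244");st()
did("0 0 -0.002 0.006 -0.0022 0.1363");st()
p,r=cmdpose()
go((468.6,-65,90),down(np.radians(-5.1)),"lift")
F=np.array([638.2,345.6]);fr=R.from_euler('z',-5.1,degrees=True).as_matrix()[:2,:2]
for fx,fy in((-94,-44),(-94,-132)):print(F+fr@[fx,fy])
# cell grasp offset: tab centre is ~ -5 along tool x from TCP
print(R.from_euler('z',-5.1,degrees=True).inv().apply(np.array([468.8-468.6,-70+64.5,0])))
E
```

```text
t 2.77 meas [468.6 -64.5  43.3] yaw -4.79 cmd [469.2 -69.4 150.8] -5.13 F [-1.7  0.7 10.9] w 9.8 off 0.37
t 2.77 meas [468.6 -64.5  43.3] yaw -4.79 cmd [467.8 -64.5  41.7] -4.77 F [-1.7  0.7 10.9] w 9.8 off 0.15
lift row: 0.0 0.0 0.0019 -0.0006 0.001 -0.0604  |mm 48 deg 0.3
[540.66079079 310.13025703]
[532.83809267 222.47864327]
[ 0.68812685 -5.460447    0.        ]
```

```bash
python3 - <<'E'
from h import *
F=np.array([638.2,345.6]);fr=R.from_euler('z',-5.1,degrees=True).as_matrix()[:2,:2]
go((*(F+fr@[-104,-49]),90),down(np.radians(-5.1)))
E
```

```text
row: 0.0 0.0 0.0019 0.468 0.0393 -0.0604  |mm 379 deg 0.3
```

Emit:
{"fn": "send_rows", "kwargs": {"commands": "0 0 0 0 0 -0.02 0;0 0 0 0 0 -0.06 0;0 0 0 0 0 -0.06 0"}}

```text
t: 3.15
tool_pos: [469.0, -64.6, 91.8]
ee_rot: [0.736, 0.677, 0.001, 0.002]
force: [1.0, -0.2, -3.0]
grip_width: 9.7
finger_force: 98.1
```

Emit:
{"fn": "send_rows", "kwargs": {"commands": "0 0 0.002 0.07 0.006 0 0;0 0 0.002 0.14 0.012 0 0;0 0 0.002 0.21 0.018 0 0;0 0 0.002 0.28 0.024 0 0;0 0 0.002 0.35 0.03 0 0;0 0 0.002 0.42 0.036 0 0;0 0 0.002 0.468 0.0393 0 0;0 0 0.002 0.468 0.0393 0 0;0 0 0.002 0.468 0.0393 0.03 0;0 0 0.002 0.468 0.0393 0.05 0;0 0 0.002 0.468 0.0393 0.053 0;0 0 0.002 0.468 0.0393 0.053 0"}}

```text
t: 4.65
tool_pos: [530.5, 305.5, 47.3]
ee_rot: [0.738, 0.674, -0.0, 0.0]
force: [-0.7, 0.4, -3.7]
grip_width: 9.9
finger_force: 97.9
```

```bash
python3 - <<'E'
from h import *
did("0 0 0 0 0 -0.06");did("0 0 0.002 0.468 0.0393 0.053");st()
cv2.imwrite("pics/t1.png",cv2.convertScaleAbs(cv2.resize(read_camera("top")[180:280,150:350,::-1],None,fx=4,fy=4,interpolation=cv2.INTER_CUBIC),alpha=1.6))
E
```

```text
t 4.65 meas [530.5 305.5  47.3] yaw -5.17 cmd [530.3 306.   47.3] -5.13 F [-0.7  0.4 -3.7] w 9.9 off 0.05
```

View pics/t1.png

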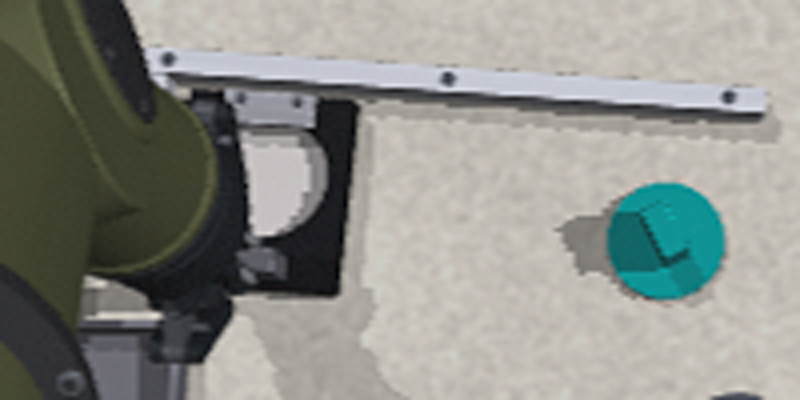

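Emit:
{"fn": "send_rows", "kwargs": {"commands": "0 0 0 0 0 0.0045 0;0 0 0 0 0 0.0052 0;0 0 0 0.004 0.004 0.0052 0;0 0 0 0.008 0.008 0.0052 0;0 0 0 0.0095 0.0095 0.0052 0;0 0 0 0.0095 0.0095 0.0052 0"}}

```text
t: 5.45
tool_pos: [538.7, 313.1, 43.4]
ee_rot: [0.738, 0.675, 0.0, 0.0]
force: [-0.0, -0.9, 2.7]
grip_width: 10.0
finger_force: 98.8
```

Now into the end rail first, in small steps, then the long rail.

Emit:
{"fn": "send_rows", "kwargs": {"commands": "0 0 0 0.003 0 0 0;0 0 0 0.005 0 0 0;0 0 0 0.006 0 0 0;0 0 0 0.007 0 0 0;0 0 0 0.007 0 0 0"}}

```text
t: 6.08
tool_pos: [539.1, 317.4, 43.4]
ee_rot: [0.738, 0.674, -0.0, 0.0]
force: [-1.7, -4.4, 5.5]
grip_width: 9.6
finger_force: 99.3
```

```bash
python3 - <<'E'
from h import *
did("0 0 0 0.0095 0.0095 0.0052");did("0 0 0 0.007 0 0");st()
E
```

```text
t 6.08 meas [539.1 317.4  43.4] yaw -5.19 cmd [539.  318.5  43.2] -5.13 F [-1.7 -4.4  5.5] w 9.6 off 0.09
```

Emit:
{"fn": "send_rows", "kwargs": {"commands": "0 0 0 0.002 0 0 0;0 0 0 0.003 0 0 0;0 0 0 0.003 0 0 0;0 0 0 0.003 0 0 0"}}

```text
t: 6.58
tool_pos: [539.1, 318.5, 43.4]
ee_rot: [0.739, 0.674, -0.001, 0.001]
force: [-3.9, -8.3, 7.4]
grip_width: 9.5
finger_force: 99.6
```

Emit:
{"fn": "send_rows", "kwargs": {"commands": "0 0 0 0 0.0025 0 0;0 0 0 0 0.004 0 0;0 0 0 0 0.005 0 0;0 0 0 0 0.005 0 0"}}

```text
t: 7.08
tool_pos: [539.3, 318.4, 43.4]
ee_rot: [0.738, 0.675, -0.004, -0.001]
force: [-13.7, -8.9, 16.3]
grip_width: 9.8
finger_force: 100.9
```

```bash
python3 - <<'E'
from h import *
did("0 0 0 0.003 0 0");did("0 0 0 0 0.005 0");st()
E
```

```text
t 7.08 meas [539.3 318.4  43.4] yaw -5.16 cmd [543.2 320.5  43.2] -5.13 F [-13.7  -8.9  16.3] w 9.8 off 0.49
```

Emit:
{"fn": "send_rows", "kwargs": {"commands": "0 0 0 0 0 0 0.35;0 0 0 0 0 0 0.35;0 0 0 0 0 0 0.35;0 0 0 0 -0.004 -0.06 0.35;0 0 0 0 -0.004 -0.13 0.35;0 0 0 0 -0.004 -0.13 0.35"}}

```text
t: 7.82
tool_pos: [542.9, 322.0, 151.9]
ee_rot: [0.738, 0.675, 0.005, 0.001]
force: [0.6, 0.0, -0.1]
grip_width: 30.1
finger_force: 0.0
```

```bash
python3 - <<'E'
from h import *
did("0 0 0 0 -0.004 -0.13");st()
go((425,-315,150),down(np.radians(20.5)))
E
```

```text
t 7.83 meas [542.9 322.  151.9] yaw -5.14 cmd [540.  320.8 147.2] -5.13 F [ 0.6  0.  -0.1] w 30.1 off 0.53
 row: 0.0 0.0 -0.1424 -0.8044 -0.0722 -0.0036  |mm 646 deg 25.6
```

Emit:
{"fn": "send_rows", "kwargs": {"commands": "0 0 -0.1424 -0.8044 -0.0722 -0.0036 0.6;0 0 -0.1424 -0.8044 -0.0722 -0.0036 0.6;0 0 -0.1424 -0.8044 -0.0722 -0.0036 0.6;0 0 -0.1424 -0.8044 -0.0722 -0.0036 0.6;0 0 -0.1424 -0.8044 -0.0722 -0.0036 0.6;0 0 -0.1424 -0.8044 -0.0722 -0.0036 0.6;0 0 -0.1424 -0.8044 -0.0722 -0.0036 0.6;0 0 -0.1424 -0.8044 -0.0722 -0.0036 0.6;0 0 -0.1424 -0.8044 -0.0722 -0.0036 0.6;0 0 -0.1424 -0.8044 -0.0722 -0.0036 0.6;0 0 -0.1424 -0.8044 -0.0722 -0.0036 0.6;0 0 -0.1424 -0.8044 -0.0722 -0.0036 0.6"}}

```text
t: 9.32
tool_pos: [424.1, -316.7, 149.3]
ee_rot: [0.571, 0.821, -0.0, -0.0]
force: [-0.2, -0.1, -0.2]
grip_width: 51.2
finger_force: 0.0
```

Emit:
{"fn": "send_rows", "kwargs": {"commands": "0 0 0 0 0 0 0.6;0 0 0 0 0 0 0.6"}}

```text
t: 9.57
tool_pos: [425.7, -313.2, 149.9]
ee_rot: [0.569, 0.822, 0.0, -0.0]
force: [0.5, 0.4, -0.4]
grip_width: 51.3
finger_force: 0.0
```

```bash
python3 - <<'E'
from h import *
import pickle
did("0 0 -0.1424 -0.8044 -0.0722 -0.0036");st()
m=camera_model("wrist");im=read_camera("wrist");pickle.dump(m,open("w2.pkl","wb"))
t=read_camera("top");cv2.imwrite("pics/t2raw.png",t[:,:,::-1])
a=cv2.resize(im[100:300,180:480,::-1],(600,400),interpolation=cv2.INTER_CUBIC)
b=cv2.convertScaleAbs(cv2.resize(t[185:260,175:375,::-1],(533,200),interpolation=cv2.INTER_CUBIC),alpha=1.6)
c=np.zeros((600,600,3),np.uint8);c[:400]=a;c[400:,:533]=b
cv2.imwrite("pics/w2.png",c)
print("tab",w2pix("wrist",(413.8,-324,45),m))
E
```

```text
t 9.57 meas [ 425.7 -313.2  149.9] yaw 20.66 cmd [ 425. -315.  150.] 20.51 F [ 0.5  0.4 -0.4] w 51.3 off 0.16
tab [294.83296448 255.76765319]
```

View pics/w2.png

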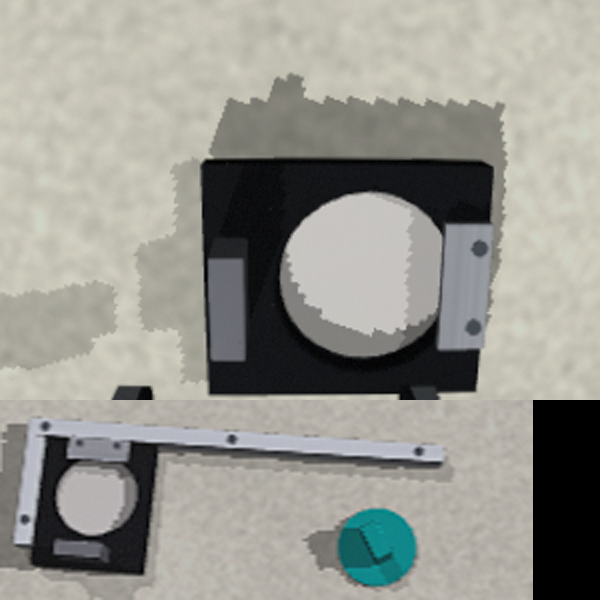

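Cell A (lower inset) sits flush in the corner. Cell B's tab top is centred at crop (228,309), i.e. full-frame (294,255) against a predicted (295,256), and it is square to the tool.

```bash
python3 - <<'E'
from h import *
import pickle
m=pickle.load(open("w2.pkl","rb"))
T=pix2w("wrist",(294.2,254.9),45,m);print(T)
Y=np.radians(20.6)
go((T[0],T[1],100),down(Y));go((T[0],T[1],43.6),down(Y))
E
```

```text
[ 413.20874361 -323.57895294   45.        ]
 row: 0.0 0.0 -0.0005 -0.0049 -0.0176 0.0625  |mm 52 deg 0.1
 row: 0.0 0.0 -0.0005 -0.0049 -0.0176 0.133  |mm 107 deg 0.1
```

Emit:
{"fn": "send_rows", "kwargs": {"commands": "0 0 -0.0005 -0.0049 -0.0176 0.0625 0.6;0 0 -0.0005 -0.0049 -0.0176 0.12 0.6;0 0 -0.0005 -0.0049 -0.0176 0.133 0.6;0 0 -0.0005 -0.0049 -0.0176 0.133 0.6;0 0 -0.0005 -0.0049 -0.0176 0.133 0;0 0 -0.0005 -0.0049 -0.0176 0.133 0;0 0 -0.0005 -0.0049 -0.0176 0.133 0;0 0 -0.0005 -0.0049 -0.0176 0.133 0;0 0 -0.0005 -0.0049 -0.0176 0.07 0;0 0 -0.0005 -0.0049 -0.0176 0.07 0", "grip_force": 100}}

```text
t: 10.92
tool_pos: [414.8, -325.0, 97.5]
ee_rot: [0.569, 0.822, -0.0, 0.003]
force: [1.0, 0.4, -2.5]
grip_width: 10.6
finger_force: 66.1
```

```bash
python3 - <<'E'
from h import *
did("0 0 -0.0005 -0.0049 -0.0176 0.07");st()
# cell A final tab TCP (539.3, 318.4) with tab centre 5.5 along -fence y ; cell B TCP ~ tab centre
fr=R.from_euler('z',-5.15,degrees=True).as_matrix()[:2,:2]
P=np.array([539.3,318.4])+fr@[0,-5.5]
print("tabA",P,"tabB goal",P+fr@[0,-88])
T=P+fr@[-9,-97]
go((*T,94),down(np.radians(-5.15)),"over");go((*T,47),down(np.radians(-5.15)),"low")
E
```

```text
t 10.93 meas [ 414.8 -325.    97.5] yaw 20.58 cmd [ 413.2 -323.6   94. ] 20.6 F [ 1.   0.4 -2.5] w 10.6 off 0.38
tabA [538.8063009  312.92220289] tabB goal [530.9071153 225.2774491]
over row: 0.0 0.0 0.143 0.5852 0.3641 0.0  |mm 551 deg 25.7
low row: 0.0 0.0 0.143 0.5852 0.3641 0.0588  |mm 553 deg 25.7
```

Emit:
{"fn": "send_rows", "kwargs": {"commands": "0 0 0.02 0.06 0.037 0 0;0 0 0.06 0.12 0.075 0 0;0 0 0.1 0.18 0.112 0 0;0 0 0.143 0.24 0.149 0 0;0 0 0.143 0.3 0.187 0 0;0 0 0.143 0.36 0.224 0 0;0 0 0.143 0.42 0.261 0 0;0 0 0.143 0.48 0.299 0 0;0 0 0.143 0.54 0.336 0 0;0 0 0.143 0.5852 0.3641 0 0;0 0 0.143 0.5852 0.3641 0 0;0 0 0.143 0.5852 0.3641 0 0", "grip_force": 110}}

```text
t: 12.42
tool_pos: [520.5, 216.5, 93.5]
ee_rot: [0.738, 0.675, -0.001, 0.0]
force: [-0.1, -0.3, -2.8]
grip_width: 9.5
finger_force: 110.9
```

```bash
python3 - <<'E'
from h import *
did("0 0 0.143 0.5852 0.3641 0");st()
t=read_camera("top");cv2.imwrite("pics/t3.png",cv2.convertScaleAbs(cv2.resize(t[180:300,170:370,::-1],None,fx=4,fy=4,interpolation=cv2.INTER_CUBIC),alpha=1.6))
E
```

```text
t 12.43 meas [520.5 216.5  93.5] yaw -5.14 cmd [521.2 217.1  94. ] -5.14 F [-0.1 -0.3 -2.8] w 9.5 off 0.09
```

View pics/t3.png

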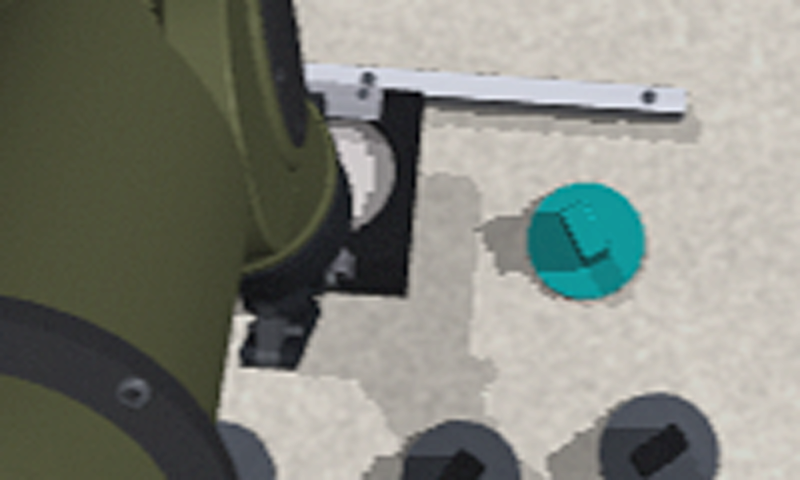

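```bash
python3 - <<'E'
from h import *
A=lambda u,v,z:pix2w("top",((u+.5)/4-.5+170,(v+.5)/4-.5+180),z)[:2]
fr=R.from_euler('z',-5.15,degrees=True).as_matrix()[:2,:2]
for p in((424,96),(406,297)):print(A(*p,67), fr.T@(A(*p,67)-np.array([520.5,216.5])))
E
```

```text
[608.81537406 163.40462537] [ 92.72487993 -44.95353984]
[505.9279153  172.45545976] [-10.55966792 -45.17477826]
```

Emit:
{"fn": "send_rows", "kwargs": {"commands": "0 0 0 0 0 0.04 0;0 0 0 0 0 0.058 0;0 0 0 0 0 0.063 0;0 0 0 0.004 0.004 0.0632 0;0 0 0 0.007 0.008 0.0632 0;0 0 0 0.009 0.009 0.0632 0;0 0 0 0.011 0.009 0.0632 0;0 0 0 0.013 0.009 0.0632 0;0 0 0 0.014 0.009 0.0632 0;0 0 0 0.014 0.009 0.0632 0"}}

```text
t: 13.72
tool_pos: [530.6, 224.8, 45.3]
ee_rot: [0.739, 0.673, 0.0, 0.001]
force: [-1.0, -5.2, 13.1]
grip_width: 9.4
finger_force: 113.1
```

```bash
python3 - <<'E'
from h import *
did("0 0 0 0.014 0.009 0.0632");st()
E
```

```text
t 13.72 meas [530.6 224.8  45.3] yaw -5.34 cmd [529.3 227.6  43.5] -5.14 F [-1.  -5.2 13.1] w 9.4 off 0.24
```

Emit:
{"fn": "send_rows", "kwargs": {"commands": "0 0 0 0 0 -0.001 0;0 0 0 0.002 0 -0.001 0;0 0 0 0.003 0 -0.001 0;0 0 0 0.003 0.002 -0.001 0;0 0 0 0.003 0.004 -0.001 0;0 0 0 0.003 0.0055 -0.001 0;0 0 0 0.003 0.0055 -0.001 0;0 0 0 0.003 0.0055 -0.001 0"}}

```text
t: 14.72
tool_pos: [530.9, 225.0, 45.3]
ee_rot: [0.739, 0.673, -0.004, -0.001]
force: [-12.6, -11.5, 19.8]
grip_width: 9.6
finger_force: 114.3
```

```bash
python3 - <<'E'
from h import *
did("0 0 0 0.003 0.0055 -0.001");st()
E
```

```text
t 14.72 meas [530.9 225.   45.3] yaw -5.35 cmd [533.9 229.6  44.3] -5.14 F [-12.6 -11.5  19.8] w 9.6 off 0.49
```

Emit:
{"fn": "send_rows", "kwargs": {"commands": "0 0 0 0 0 0 0.35;0 0 0 0 0 0 0.35;0 0 0 0 0 0 0.35;0 0 0 0 -0.004 -0.06 0.35;0 0 0 0 -0.004 -0.13 0.35;0 0 0 0 -0.004 -0.13 0.35"}}

```text
t: 15.48
tool_pos: [533.4, 230.7, 152.5]
ee_rot: [0.738, 0.675, 0.004, 0.001]
force: [0.4, 0.2, -1.1]
grip_width: 30.2
finger_force: 0.0
```

```bash
python3 - <<'E'
from h import *
did("0 0 0 0 -0.004 -0.13");st()
go((420.5,277.5,150),down(np.radians(-34)))
E
```

```text
t 15.47 meas [533.4 230.7 152.5] yaw -5.14 cmd [530.8 229.9 148.3] -5.14 F [ 0.4  0.2 -1.1] w 30.2 off 0.48
 row: 0.0 0.0 0.1603 0.0469 -0.1426 -0.0022  |mm 120 deg 28.9
```

Emit:
{"fn": "send_rows", "kwargs": {"commands": "0 0 0.1603 0.0469 -0.1426 -0.0022 0.5;0 0 0.1603 0.0469 -0.1426 -0.0022 0.5;0 0 0.1603 0.0469 -0.1426 -0.0022 0.5;0 0 0.1603 0.0469 -0.1426 -0.0022 0.5;0 0 0.1603 0.0469 -0.1426 -0.0022 0.5"}}

```text
t: 16.1
tool_pos: [421.1, 277.2, 149.8]
ee_rot: [0.882, 0.47, 0.0, 0.0]
force: [-1.0, 0.2, 0.4]
grip_width: 42.7
finger_force: 0.0
```

```bash
python3 - <<'E'
from h import *
import pickle
did("0 0 0.1603 0.0469 -0.1426 -0.0022");st()
m=camera_model("wrist");im=read_camera("wrist");pickle.dump(m,open("w3.pkl","wb"))
cv2.imwrite("pics/w3.png",cv2.resize(im[60:360,120:520,::-1],(800,600),interpolation=cv2.INTER_CUBIC))
print("d1",w2pix("wrist",(420.5,277.5,35),m),w2pix("wrist",(420.5,277.5,5),m))
E
```

```text
t 16.1 meas [421.1 277.2 149.8] yaw -33.88 cmd [420.5 277.5 150. ] -34.0 F [-1.   0.2  0.4] w 42.7 off 0.12
d1 [316.68695537 242.48054197] [316.71951571 230.6496258 ]
```

View pics/w3.png

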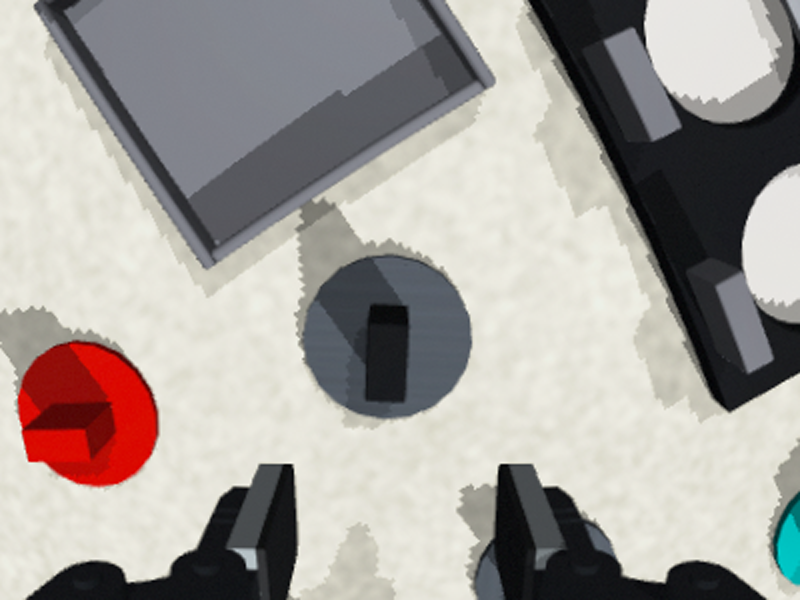

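The wrist view shows disc1 with its bar top at crop (387,362), i.e. full-frame (313.5,241), turned about 3°. The tray is behind it and both cells stand edge to edge on the right.

```bash
python3 - <<'E'
from h import *
import pickle
m=pickle.load(open("w3.pkl","rb"))
f=lambda u,v:(120+u/2,60+v/2)
C=pix2w("wrist",f(387,362),35,m);D=pix2w("wrist",f(388,337),5,m)
a=pix2w("wrist",f(389,323),35,m);b=pix2w("wrist",f(385,402),35,m);d=a-b;print(C,D,"bardir",deg(np.arctan2(d[1],d[0])),np.linalg.norm(d))
tr=[pix2w("wrist",f(*p),22,m).round(1) for p in((210,262),(490,82),(42,5))];print("tray corners",tr,(tr[1]+tr[2])/2)
P=(C+D)[:2]/2;Y=np.arctan2(d[1],d[0])-np.pi/2;print(P,deg(Y))
go((*P,60),down(Y));go((*P,27),down(Y))
E
```

```text
[419.29792187 279.56876861  35.        ] [419.73812291 280.03329546   5.        ] bardir 53.176000551868974 27.97783168940397
tray corners [array([385.9, 341.4,  22. ]), array([500.5, 338.5,  22. ]), array([388.8, 456.8,  22. ])] [444.65 397.65  22.  ]
[419.51802239 279.80103203] -36.823999448131026
 row: 0.0 0.0 0.0157 0.0017 -0.0026 0.1125  |mm 90 deg 2.8
 row: 0.0 0.0 0.0157 0.0017 -0.0026 0.1538  |mm 123 deg 2.8
```

Emit:
{"fn": "send_rows", "kwargs": {"commands": "0 0 0.0157 0.0017 -0.0026 0.075 0.5;0 0 0.0157 0.0017 -0.0026 0.14 0.5;0 0 0.0157 0.0017 -0.0026 0.1475 0.5;0 0 0.0157 0.0017 -0.0026 0.1475 0.5;0 0 0.0157 0.0017 -0.0026 0.1475 0;0 0 0.0157 0.0017 -0.0026 0.1475 0;0 0 0.0157 0.0017 -0.0026 0.1475 0;0 0 0.0157 0.0017 -0.0026 0.1475 0", "grip_force": 60}}

```text
t: 17.15
tool_pos: [420.6, 280.4, 33.9]
ee_rot: [0.894, 0.448, 0.002, -0.0]
force: [-0.9, -1.4, 7.0]
grip_width: 13.0
finger_force: 59.5
```

```bash
python3 - <<'E'
from h import *
did("0 0 0.0157 0.0017 -0.0026 0.1475");st()
Y=np.radians(-36.8)
go((419.5,279.8,78),down(Y),"up");go((444,396,78),down(Y),"over");go((444,396,37.5),down(Y),"down")
E
```

```text
t 17.15 meas [420.6 280.4  33.9] yaw -36.81 cmd [419.5 279.8  32. ] -36.82 F [-0.9 -1.4  7. ] w 13.0 off 0.2
up row: 0.0 0.0 -0.0001 -0.0 -0.0 -0.0575  |mm 46 deg 0.0
over row: 0.0 0.0 -0.0001 0.1346 -0.0626 -0.0575  |mm 127 deg 0.0
down row: 0.0 0.0 -0.0001 0.1346 -0.0626 -0.0068  |mm 119 deg 0.0
```

Emit:
{"fn": "send_rows", "kwargs": {"commands": "0 0 0 0 0 -0.04 0;0 0 0 0 0 -0.0575 0;0 0 0 0.06 -0.028 -0.0575 0;0 0 0 0.12 -0.056 -0.0575 0;0 0 0 0.1346 -0.0626 -0.0575 0;0 0 0 0.1346 -0.0626 -0.0575 0;0 0 0 0.1346 -0.0626 -0.03 0;0 0 0 0.1346 -0.0626 -0.009 0;0 0 0 0.1346 -0.0626 -0.009 0;0 0 0 0.1346 -0.0626 -0.009 0"}}

```text
t: 18.4
tool_pos: [444.0, 395.1, 39.2]
ee_rot: [0.895, 0.447, -0.0, 0.0]
force: [0.9, 0.8, -0.8]
grip_width: 13.1
finger_force: 61.2
```

```bash
python3 - <<'E'
from h import *
did("0 0 0 0.1346 -0.0626 -0.009");st()
go((419,150,150),down(np.radians(58.6)),"d2 hover")
E
```

```text
t 18.4 meas [444.  395.1  39.2] yaw -36.89 cmd [444.  396.   39.2] -36.82 F [ 0.9  0.8 -0.8] w 13.1 off 0.08
d2 hover row: 0.0 0.0 -0.5301 -0.2649 0.1593 -0.1385  |mm 271 deg 95.4
```

Emit:
{"fn": "send_rows", "kwargs": {"commands": "0 0 0 0 0 0.001 0.5;0 0 0 0 0 0.001 0.5;0 0 0 0 0 0.001 0.5;0 0 0 0 0 -0.06 0.5;0 0 0 0 0 -0.1385 0.5;0 0 -0.5301 -0.2649 0.1593 -0.1385 0.5;0 0 -0.5301 -0.2649 0.1593 -0.1385 0.5;0 0 -0.5301 -0.2649 0.1593 -0.1385 0.5;0 0 -0.5301 -0.2649 0.1593 -0.1385 0.5;0 0 -0.5301 -0.2649 0.1593 -0.1385 0.5;0 0 -0.5301 -0.2649 0.1593 -0.1385 0.5;0 0 -0.5301 -0.2649 0.1593 -0.1385 0.5"}}

```text
t: 19.9
tool_pos: [419.1, 149.7, 150.3]
ee_rot: [0.433, 0.901, 0.0, 0.0]
force: [0.3, -1.1, 0.1]
grip_width: 42.6
finger_force: 0.0
```

Emit:
{"fn": "send_rows", "kwargs": {"commands": "0 0 0 0 0 0 0.5;0 0 0 0 0 0 0.5"}}

```text
t: 20.15
tool_pos: [419.0, 149.9, 150.1]
ee_rot: [0.437, 0.899, 0.0, 0.0]
force: [0.0, -0.1, -0.2]
grip_width: 42.3
finger_force: 0.0
```

```bash
python3 - <<'E'
from h import *
import pickle
did("0 0 -0.5301 -0.2649 0.1593 -0.1385");st()
E
```

```text
t 20.15 meas [419.  149.9 150.1] yaw 38.13 cmd [419. 150. 150.] 58.59 F [ 0.  -0.1 -0.2] w 42.3 off 20.46
```

```bash
python3 - <<'E'
from h import *
import pickle
json.dump(([419,150,150],down(np.radians(38.13)).as_quat().tolist()),open("cmd.json","w"));st()
m=camera_model("wrist");im=read_camera("wrist");pickle.dump(m,open("w4.pkl","wb"))
t=read_camera("top");cv2.imwrite("pics/t4raw.png",t[:,:,::-1])
a=cv2.resize(im[130:300,200:440,::-1],None,fx=2.5,fy=2.5,interpolation=cv2.INTER_CUBIC)
b=cv2.convertScaleAbs(t[185:335,125:375,::-1],alpha=1.6)
c=np.zeros((600,600,3),np.uint8);c[:425]=a;c[425:575,:250]=b
cv2.imwrite("pics/w4.png",c)
print("d2",w2pix("wrist",(418,151,35),m),w2pix("wrist",(418,151,5),m))
E
```

```text
t 20.15 meas [419.  149.9 150.1] yaw 38.13 cmd [419 150 150] 38.13 F [ 0.  -0.1 -0.2] w 42.3 off 0.01
d2 [317.22326756 240.33717545] [317.24938606 228.71608144]
```

View pics/w4.png

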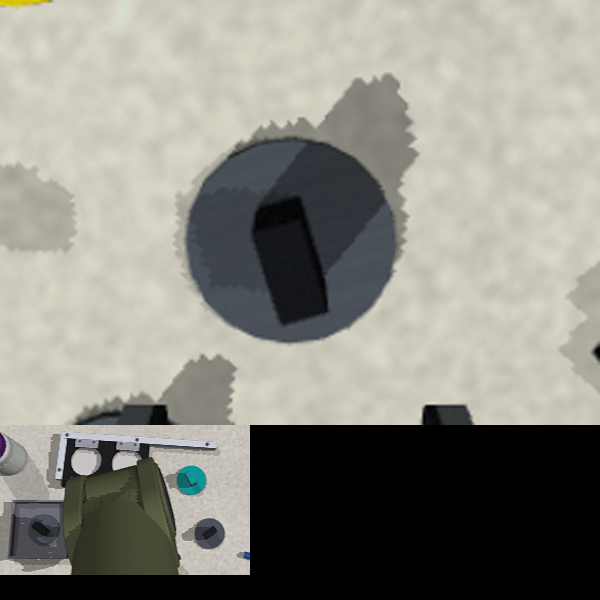

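Disc1 lies in the tray (inset). Disc2's bar top is centred at crop (291,272), about 17° off the tool.

```bash
python3 - <<'E'
from h import *
import pickle
m=pickle.load(open("w4.pkl","rb"))
f=lambda u,v:(200+u/2.5,130+v/2.5)
C=pix2w("wrist",f(291,272),35,m);D=pix2w("wrist",f(291.5,240),5,m)
a=pix2w("wrist",f(277.5,227),35,m);b=pix2w("wrist",f(305,317.5),35,m);d=a-b;Y=np.arctan2(d[1],d[0])-np.pi/2
Y=(Y+np.pi/2)%np.pi-np.pi/2
print(C,D,deg(Y),np.linalg.norm(d))
P=(C+D)[:2]/2
go((*P,34),down(Y))
E
```

```text
[416.89315403 151.51014209  35.        ] [416.30942822 152.3630729    5.        ] 54.323682813335395 26.600584000143826
 row: 0.0 0.0 -0.09 0.0038 -0.0009 0.145  |mm 116 deg 16.2
```

Emit:
{"fn": "send_rows", "kwargs": {"commands": "0 0 -0.05 0.0038 -0.0009 0.05 0.5;0 0 -0.095 0.0038 -0.0009 0.09 0.5;0 0 -0.095 0.0038 -0.0009 0.14 0.5;0 0 -0.095 0.0038 -0.0009 0.145 0.5;0 0 -0.095 0.0038 -0.0009 0.145 0.5;0 0 -0.095 0.0038 -0.0009 0.145 0;0 0 -0.095 0.0038 -0.0009 0.145 0;0 0 -0.095 0.0038 -0.0009 0.145 0;0 0 -0.095 0.0038 -0.0009 0.145 0;0 0 -0.095 0.0038 -0.0009 0.145 0", "grip_force": 80}}

```text
t: 21.5
tool_pos: [417.2, 152.2, 35.5]
ee_rot: [0.297, 0.955, 0.001, 0.001]
force: [-0.4, -0.8, 8.3]
grip_width: 12.1
finger_force: 78.6
```

```bash
cat >> h.py <<'E'
S={1:np.array([588.6,308.4]),2:np.array([580.7,220.5])};YF=np.radians(-5.15)
def ins(k,xb,zb,th,h,nm=""):
    ex=np.array([np.cos(YF),np.sin(YF),0]);ey=np.array([-np.sin(YF),np.cos(YF),0]);ez=np.array([0,0,1.])
    t=np.radians(th);x=np.cos(t)*ex-np.sin(t)*ez;n=np.sin(t)*ex+np.cos(t)*ez
    p=np.r_[S[k],7.]+xb*ex+zb*ez-32*x+h*n
    go(p,R.from_matrix(np.c_[-x,ey,-n]),nm)
E
python3 - <<'E'
from h import *
did("0 0 -0.095 0.0038 -0.0009 0.145");st()
p,r=cmdpose();go((p[0],p[1],100),r,"up")
ins(1,22.5,45,0,34.5,"hov");ins(1,22.5,45,12,34.5,"W1")
E
```

```text
t 21.5 meas [417.2 152.2  35.5] yaw 55.48 cmd [416.6 151.9  34. ] 55.23 F [-0.4 -0.8  8.3] w 12.1 off 0.29
up row: 0.0 0.0 0.0 0.0 0.0 -0.0825  |mm 66 deg 0.0
hov row: 0.0 0.0 -0.1646 -0.0548 0.2774 -0.0656  |mm 232 deg 29.6
W1 row: 0.0172 0.0652 -0.1639 -0.0634 0.2823 -0.073  |mm 239 deg 31.9
```

Emit:
{"fn": "send_rows", "kwargs": {"commands": "0 0 0 0 0 -0.06 0;0 0 0 0 0 -0.085 0;0 0 -0.05 -0.02 0.07 -0.085 0;0 0 -0.1 -0.04 0.14 -0.085 0;0 0 -0.16 -0.055 0.21 -0.085 0;0 0 -0.1646 -0.0548 0.2774 -0.08 0;0.0172 0.0652 -0.1639 -0.0634 0.2823 -0.075 0;0.0172 0.0652 -0.1639 -0.0634 0.2823 -0.075 0;0.0172 0.0652 -0.1639 -0.0634 0.2823 -0.075 0;0.0172 0.0652 -0.1639 -0.0634 0.2823 -0.075 0"}}

```text
t: 22.75
tool_pos: [585.3, 309.7, 95.0]
ee_rot: [0.042, 0.994, 0.005, -0.104]
force: [0.8, 0.2, -0.8]
grip_width: 12.1
finger_force: 78.6
```

```bash
python3 - <<'E'
from h import *
did("0.0172 0.0652 -0.1639 -0.0634 0.2823 -0.075");st()
ins(1,22.5,20,12,35.3,"W1b");ins(1,22.5,2,12,35.3,"W2");ins(1,32.5,2,12,35.3,"W3")
for t in(8,4,0):ins(1,32.5,1,t,35.3,"W4")
m=camera_model("wrist");im=read_camera("wrist")
cv2.imwrite("pics/w5.png",im[:,:,::-1][40:480])
print(w2pix("wrist",(*S[1],17),m))
E
```

```text
t 22.75 meas [585.3 309.7  95. ] yaw 85.13 cmd [587.  308.5  94. ] 84.84 F [ 0.8  0.2 -0.8] w 12.1 off 0.31
W1b row: 0.0 -0.0 -0.0 -0.0069 0.0 0.0315  |mm 26 deg 0.0
W2 row: 0.0 -0.0 -0.0 -0.0116 0.0 0.0535  |mm 44 deg 0.0
W3 row: 0.0 -0.0 -0.0 -0.0238 0.0 0.0509  |mm 45 deg 0.0
W4 row: 0.0 -0.0222 -0.0 -0.0211 0.0 0.0551  |mm 47 deg 4.0
W4 row: 0.0 -0.0445 -0.0 -0.0183 0.0 0.0582  |mm 49 deg 8.0
W4 row: 0.0 -0.0667 -0.0 -0.0157 0.0 0.0614  |mm 51 deg 12.0
[315.34374914 293.65535391]
```

View pics/w5.png

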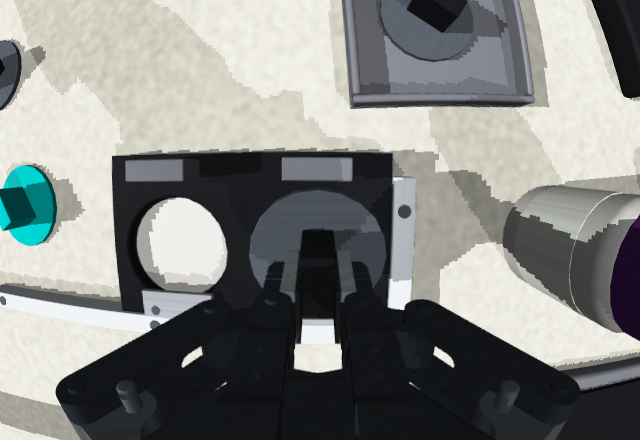

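The disc is held tilted above cell 1's bore. The free bore of cell 2 has its rim centred at about (181,286) full-frame; I'll check that against my seat 2 estimate.

```bash
python3 - <<'E'
from h import *
m=camera_model("wrist");st()
ex=np.array([np.cos(YF),np.sin(YF)]);ey=np.array([-ex[1],ex[0]])
w=lambda a,b,z:w2pix("wrist",(*(S[2]+a*ex+b*ey),z),m).round(1)
print("bore2 rim L/R/top",w(0,-34,17),w(0,34,17),w(-34,0,17))
for n,f in(("tab2",S[2]),("tab1",S[1])):print(n,w2pix("wrist",(*(f-50*ex),45),m))
print("block corners c2(-60,-44)",w(-60,-44,17),"c1(-60,+132)",w(-60,132,17))
E
```

```text
t 22.8 meas [585.4 309.8  95.1] yaw 85.14 cmd [587.  308.5  94. ] 84.84 F [-1.2 -0.4 -0.1] w 12.0 off 0.32
bore2 rim L/R/top [127.8 288. ] [225.8 292.1] [171.9 236.1]
tab2 [152.30285842 210.62600484]
tab1 [315.21988501 209.38328981]
block corners c2(-60,-44) [111.5 196. ] c1(-60,+132) [390.1 193. ]
```

Emit:
{"fn": "send_rows", "kwargs": {"commands": "0 0 0 -0.0035 0 0.016 0;0 0 0 -0.0069 0 0.0315 0;0 0 0 -0.0069 0 0.0315 0;0 0 0 -0.0069 0 0.0315 0"}}

```text
t: 23.3
tool_pos: [586.4, 309.2, 68.0]
ee_rot: [0.043, 0.994, 0.004, -0.105]
force: [-0.6, -0.6, -1.0]
grip_width: 12.7
finger_force: 78.6
```

```bash
python3 - <<'E'
from h import *
did("0 0 0 -0.0069 0 0.0315");st();S[1]+=[0,.5]
ins(1,22.5,20,12,35.3,"W1b");ins(1,22.5,2,12,35.3,"W2");ins(1,32.5,2,12,35.3,"W3")
E
```

```text
t 23.3 meas [586.4 309.2  68. ] yaw 85.09 cmd [587.2 308.5  68.2] 84.84 F [-0.6 -0.6 -1. ] w 12.7 off 0.25
W1b row: 0.0 -0.0 -0.0 0.0001 0.0006 0.0  |mm 1 deg 0.0
W2 row: 0.0 -0.0 -0.0 -0.0046 0.0006 0.0221  |mm 18 deg 0.0
W3 row: 0.0 -0.0 -0.0 -0.0168 0.0006 0.0195  |mm 21 deg 0.0
```

Emit:
{"fn": "send_rows", "kwargs": {"commands": "0 0 0 -0.0025 0 0.012 0;0 0 0 -0.004 0 0.019 0;0 0 0 -0.0046 0 0.0221 0;0 0 0 -0.0046 0 0.0221 0"}}

```text
t: 23.8
tool_pos: [586.4, 309.1, 50.3]
ee_rot: [0.043, 0.994, 0.004, -0.105]
force: [-0.4, 0.2, 0.7]
grip_width: 12.2
finger_force: 78.9
```

```bash
python3 - <<'E'
from h import *
did("0 0 0 -0.0046 0 0.0221");st();S[1]+=[0,.5]
ins(1,32.5,2,12,35.3,"W3")
for t in(8,4,0):ins(1,32.8,1,t,35.3,"W4")
E
```

```text
t 23.8 meas [586.4 309.1  50.3] yaw 85.08 cmd [587.1 308.5  50.1] 84.84 F [-0.4  0.2  0.7] w 12.2 off 0.24
W3 row: 0.0 -0.0 -0.0 -0.0122 0.0006 -0.0026  |mm 10 deg 0.0
W4 row: 0.0 -0.0222 -0.0 -0.0099 0.0006 0.0014  |mm 8 deg 4.0
W4 row: 0.0 -0.0445 -0.0 -0.0071 0.0006 0.0045  |mm 7 deg 8.0
W4 row: 0.0 -0.0667 -0.0 -0.0046 0.0006 0.0078  |mm 7 deg 12.0
```

No contact on the way down. Sliding under the lip next.

Emit:
{"fn": "send_rows", "kwargs": {"commands": "0 0 0 -0.005 0 -0.001 0;0 0 0 -0.009 0 -0.0019 0;0 0 0 -0.0122 0 -0.0026 0;0 0 0 -0.0125 0 -0.0022 0;0 0 0 -0.0125 0 -0.0022 0"}}

```text
t: 24.42
tool_pos: [596.4, 308.4, 49.7]
ee_rot: [0.043, 0.994, 0.005, -0.105]
force: [-0.0, -0.5, -0.4]
grip_width: 12.1
finger_force: 78.7
```

```bash
python3 - <<'E'
from h import *
did("0 0 0 -0.0125 0 -0.0022");st();S[1]+=[0,.5]
for t in(12,8,4,0):ins(1,32.8,1,t,35.3,"W4")
E
```

```text
t 24.43 meas [596.4 308.4  49.7] yaw 85.08 cmd [597.2 307.6  49.8] 84.84 F [-0.  -0.5 -0.4] w 12.1 off 0.24
W4 row: 0.0 -0.0 -0.0 -0.0003 0.0006 0.0007  |mm 1 deg 0.0
W4 row: 0.0 -0.0222 -0.0 0.0026 0.0006 0.0036  |mm 4 deg 4.0
W4 row: 0.0 -0.0445 -0.0 0.0054 0.0006 0.0067  |mm 7 deg 8.0
W4 row: 0.0 -0.0667 -0.0 0.0079 0.0006 0.01  |mm 10 deg 12.0
```

Emit:
{"fn": "send_rows", "kwargs": {"commands": "0 0 0 -0.001 0 0.0005 0;0 -0.0222 0 0.0018 0.0003 0.0034 0;0 -0.0445 0 0.0046 0.0003 0.0065 0;0 -0.0667 0 0.0073 0.0003 0.0096 0;0 -0.0667 0 0.0073 0.0003 0.0096 0;0 -0.0667 0 0.0073 0.0003 0.0096 0"}}

```text
t: 25.18
tool_pos: [589.7, 309.2, 43.8]
ee_rot: [0.043, 0.999, 0.0, -0.0]
force: [1.3, 0.3, -1.0]
grip_width: 12.3
finger_force: 78.5
```

```bash
python3 - <<'E'
from h import *
did("0 -0.0667 0 0.0073 0.0003 0.0096");st();S[1]+=[0,.5]
ins(1,32,0,0,35.3,"fin")
E
```

```text
t 25.18 meas [589.7 309.2  43.8] yaw 85.08 cmd [589.9 308.5  43.5] 84.84 F [ 1.3  0.3 -1. ] w 12.3 off 0.24
fin row: 0.0 0.0 -0.0001 0.0017 0.0003 0.0015  |mm 2 deg 0.0
```

Emit:
{"fn": "send_rows", "kwargs": {"commands": "0 0 0 0.001 0 0.0015 0;0 0 0 0.001 0 0.0025 0;0 0 0 0.001 0 0.0025 0"}}

```text
t: 25.55
tool_pos: [589.6, 308.9, 42.6]
ee_rot: [0.043, 0.999, 0.0, 0.001]
force: [-1.6, -1.1, 6.6]
grip_width: 11.8
finger_force: 79.8
```

Emit:
{"fn": "send_rows", "kwargs": {"commands": "0 0 0 0 0 0 0.4;0 0 0 0 0 0 0.4;0 0 0 0 0 0 0.4;0 0 0 0 0 -0.03 0.4;0 0 0 0 0 -0.13 0.4;0 0 0 0 0 -0.13 0.4;0 0 0 0 0 -0.13 0.4"}}

```text
t: 26.42
tool_pos: [589.0, 309.6, 146.8]
ee_rot: [0.043, 0.999, 0.001, 0.001]
force: [-0.6, -0.8, -0.2]
grip_width: 33.8
finger_force: 0.0
```

```bash
python3 - <<'E'
from h import *
did("0 0 0 0.001 0 0.0025");did("0 0 0 0 0 -0.13");st()
go((430,48,150),down(np.radians(29)),"d3")
E
```

```text
t 26.43 meas [589.  309.6 146.8] yaw 85.08 cmd [589.1 308.6 145.5] 84.84 F [-0.6 -0.8 -0.2] w 33.8 off 0.29
d3 row: 0.0 -0.0 0.3102 0.1688 -0.3423 -0.0057  |mm 305 deg 55.8
```

Emit:
{"fn": "send_rows", "kwargs": {"commands": "0 0 0.3102 0.1688 -0.3423 -0.0057 0.5;0 0 0.3102 0.1688 -0.3423 -0.0057 0.5;0 0 0.3102 0.1688 -0.3423 -0.0057 0.5;0 0 0.3102 0.1688 -0.3423 -0.0057 0.5;0 0 0.3102 0.1688 -0.3423 -0.0057 0.5;0 0 0.3102 0.1688 -0.3423 -0.0057 0.5;0 0 0.3102 0.1688 -0.3423 -0.0057 0.5;0 0 0.3102 0.1688 -0.3423 -0.0057 0.5;0 0 0.3102 0.1688 -0.3423 -0.0057 0.5"}}

```text
t: 27.55
tool_pos: [430.8, 48.9, 149.7]
ee_rot: [0.505, 0.863, -0.0, -0.0]
force: [0.2, 0.7, 0.4]
grip_width: 43.0
finger_force: 0.0
```

```bash
python3 - <<'E'
from h import *
import pickle
did("0 0 0.3102 0.1688 -0.3423 -0.0057");st()
m=camera_model("wrist");im=read_camera("wrist");pickle.dump(m,open("w6.pkl","wb"))
t=read_camera("top")
a=cv2.resize(im[130:300,200:440,::-1],None,fx=2.5,fy=2.5,interpolation=cv2.INTER_CUBIC)
b=cv2.convertScaleAbs(cv2.resize(t[190:277,175:375,::-1],None,fx=2,fy=2),alpha=1.6)
c=np.zeros((600,600,3),np.uint8);c[:425]=a;c[425:599,:400]=b
cv2.imwrite("pics/w6.png",c)
print("d3",w2pix("wrist",(430,48,35),m))
E
```

```text
t 27.55 meas [430.8  48.9 149.7] yaw 29.39 cmd [430.  48. 150.] 29.0 F [0.2 0.7 0.4] w 43.0 off 0.39
d3 [315.89961368 243.24885241]
```

View pics/w6.png

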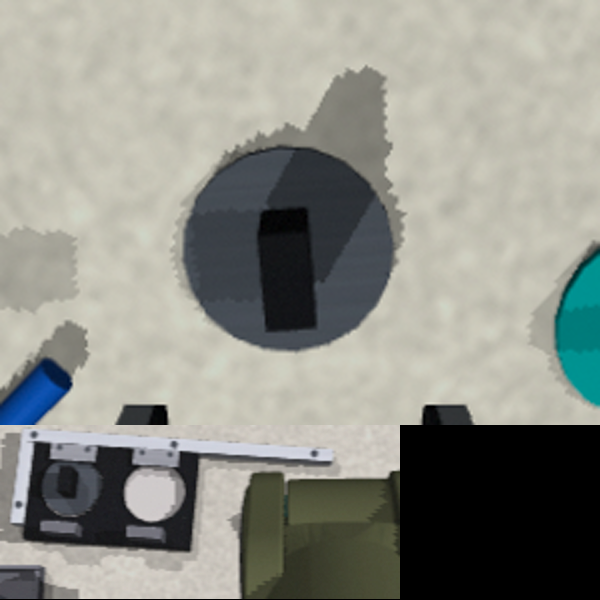

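Disc2 sits in cell 1 (inset). Disc3's bar top is centred at crop (287,282).

```bash
python3 - <<'E'
from h import *
import pickle
m=pickle.load(open("w6.pkl","rb"))
f=lambda u,v:(200+u/2.5,130+v/2.5)
C=pix2w("wrist",f(287.5,282),35,m);D=pix2w("wrist",f(289,248.5),5,m)
a=pix2w("wrist",f(284,235.5),35,m);b=pix2w("wrist",f(291,329),35,m);d=a-b;Y=np.arctan2(d[1],d[0])-np.pi/2
Y=(Y+np.pi/2)%np.pi-np.pi/2
print(C,D,deg(Y),np.linalg.norm(d))
P=(C+D)[:2]/2
go((*P,34.5),down(Y))
E
```

```text
[429.31451126  47.97862708  35.        ] [428.94511303  49.1456024    5.        ] 33.373465251416434 26.5807487937367
 row: 0.0 -0.0 -0.0243 0.0012 -0.0006 0.1444  |mm 116 deg 4.4
```

Emit:
{"fn": "send_rows", "kwargs": {"commands": "0 0 -0.0243 0.0012 -0.0006 0.075 0.5;0 0 -0.0243 0.0012 -0.0006 0.135 0.5;0 0 -0.0243 0.0012 -0.0006 0.1444 0.5;0 0 -0.0243 0.0012 -0.0006 0.1444 0.5;0 0 -0.0243 0.0012 -0.0006 0.1444 0;0 0 -0.0243 0.0012 -0.0006 0.1444 0;0 0 -0.0243 0.0012 -0.0006 0.1444 0;0 0 -0.0243 0.0012 -0.0006 0.1444 0;0 0 -0.0243 0.0012 -0.0006 0.1444 0", "grip_force": 80}}

```text
t: 28.78
tool_pos: [430.5, 48.8, 36.3]
ee_rot: [0.472, 0.881, 0.001, 0.001]
force: [-1.0, -0.6, 9.6]
grip_width: 12.1
finger_force: 78.7
```

```bash
python3 - <<'E'
from h import *
did("0 0 -0.0243 0.0012 -0.0006 0.1444");st()
p,r=cmdpose();go((p[0],p[1],102),r,"up");S[2]+=[0,-.3]
ins(2,22,45,0,35.3,"hov");ins(2,22,45,12,35.3,"W1")
E
```

```text
t 28.77 meas [430.5  48.8  36.3] yaw 33.62 cmd [429.1  48.6  34.5] 33.38 F [-1.  -0.6  9.6] w 12.1 off 0.31
up row: 0.0 0.0 0.0 0.0 0.0 -0.0844  |mm 68 deg 0.0
hov row: 0.0 -0.0 -0.286 0.0827 0.2664 -0.066  |mm 229 deg 51.5
W1 row: 0.03 0.0621 -0.2849 0.0764 0.2743 -0.0733  |mm 235 deg 52.8
```

Emit:
{"fn": "send_rows", "kwargs": {"commands": "0 0 0 0 0 -0.06 0;0 0 0 0 0 -0.088 0;0 0 -0.057 0.015 0.055 -0.088 0;0 0 -0.114 0.03 0.11 -0.088 0;0 0 -0.17 0.045 0.165 -0.088 0;0 0 -0.228 0.06 0.22 -0.088 0;0 0 -0.286 0.0827 0.2664 -0.08 0;0.03 0.0621 -0.2849 0.0764 0.2743 -0.0743 0;0.03 0.0621 -0.2849 0.0764 0.2743 -0.0743 0;0.03 0.0621 -0.2849 0.0764 0.2743 -0.0743 0;0.03 0.0621 -0.2849 0.0764 0.2743 -0.0743 0;0.03 0.0621 -0.2849 0.0764 0.2743 -0.0743 0"}}

```text
t: 30.28
tool_pos: [577.8, 221.5, 95.0]
ee_rot: [0.042, 0.994, 0.005, -0.104]
force: [-0.4, -0.4, -0.9]
grip_width: 12.0
finger_force: 78.7
```

```bash
python3 - <<'E'
from h import *
did("0.03 0.0621 -0.2849 0.0764 0.2743 -0.0743");st();S[2]+=[0,-.3]
ins(2,22.5,20,12,36,"W1b");ins(2,22.5,2,12,36,"W2")
E
```

```text
t 30.27 meas [577.8 221.5  95. ] yaw 85.15 cmd [578.8 220.4  94. ] 84.86 F [-0.4 -0.4 -0.9] w 12.0 off 0.31
W1b row: -0.0 0.0 0.0 -0.0073 0.0 0.0305  |mm 25 deg 0.0
W2 row: -0.0 0.0 0.0 -0.012 0.0 0.0525  |mm 43 deg 0.0
```

Emit:
{"fn": "send_rows", "kwargs": {"commands": "0 0 0 -0.0037 0 0.016 0;0 0 0 -0.0073 0 0.0305 0;0 0 0 -0.009 0 0.04 0;0 0 0 -0.0105 0 0.047 0;0 0 0 -0.012 0 0.0525 0;0 0 0 -0.012 0 0.0525 0;0 0 0 -0.012 0 0.0525 0"}}

```text
t: 31.15
tool_pos: [579.3, 221.0, 51.1]
ee_rot: [0.043, 0.994, 0.004, -0.104]
force: [0.5, -0.6, -0.1]
grip_width: 11.9
finger_force: 78.9
```

```bash
python3 - <<'E'
from h import *
did("0 0 0 -0.012 0 0.0525");st();S[2]+=[0,-.3]
ins(2,33.3,2,12,36,"W3")
E
```

```text
t 31.15 meas [579.3 221.   51.1] yaw 85.1 cmd [579.4 220.3  50.9] 84.86 F [ 0.5 -0.6 -0.1] w 11.9 off 0.24
W3 row: -0.0 0.0 0.0 -0.0132 0.0 -0.0028  |mm 11 deg 0.0
```

Emit:
{"fn": "send_rows", "kwargs": {"commands": "0 0 0 -0.005 0 -0.001 0;0 0 0 -0.009 0 -0.0019 0;0 0 0 -0.0125 0 -0.0026 0;0 0 0 -0.013 0 -0.0022 0;0 0 0 -0.013 0 -0.0022 0"}}

```text
t: 31.78
tool_pos: [585.5, 220.6, 50.1]
ee_rot: [0.042, 0.993, 0.004, -0.109]
force: [-10.4, 0.3, 2.7]
grip_width: 12.0
finger_force: 79.8
```

```bash
python3 - <<'E'
from h import *
did("0 0 0 -0.013 0 -0.0022");st();S[2]+=[0,-.3]
for t in(12,8,4,0):ins(2,33,1,t,36,"W4")
E
```

```text
t 31.77 meas [585.5 220.6  50.1] yaw 85.18 cmd [589.9 219.4  50.4] 84.86 F [-10.4   0.3   2.7] w 12.0 off 0.6
W4 row: -0.0 0.0 0.0 -0.0001 0.0 0.0007  |mm 1 deg 0.0
W4 row: -0.0 -0.0222 0.0 0.003 0.0 0.0036  |mm 4 deg 4.0
W4 row: -0.0 -0.0444 0.0 0.0058 0.0 0.0067  |mm 7 deg 8.0
W4 row: -0.0 -0.0667 0.0 0.0084 0.0 0.01  |mm 10 deg 12.0
```

```bash
python3 - <<'E'
from h import *
w=read_camera("wrist")[:,:,::-1];s=read_camera("scene")[:,:,::-1];t=read_camera("top")[:,:,::-1]
c=np.zeros((600,800,3),np.uint8)
c[:330,:]=cv2.resize(w[150:315,120:520],(800,330),interpolation=cv2.INTER_CUBIC)
p=w2pix("scene",(582,221,20)).astype(int);print(p)
c[330:,:400]=cv2.convertScaleAbs(cv2.resize(s[p[1]-40:p[1]+28,p[0]-50:p[0]+50],(400,270),interpolation=cv2.INTER_CUBIC),alpha=1.3)
p=w2pix("top",(582,260,20)).astype(int)
c[330:,400:]=cv2.convertScaleAbs(cv2.resize(t[p[1]-34:p[1]+34,p[0]-50:p[0]+50],(400,270),interpolation=cv2.INTER_CUBIC),alpha=1.6)
cv2.imwrite("pics/w7.png",c)
m=camera_model("wrist");st()
ex=np.array([np.cos(YF),np.sin(YF)]);ey=np.array([-ex[1],ex[0]])
for n,a,b,z in(("seat2 lip L",26,-24,22),("lip R",26,24,22),("tab2",-50,0,45),("corner",-60,-44,17)):
    q=w2pix("wrist",(*(S[2]+a*ex+b*ey),z),m);print(n,((q-[120,150])*2).round())
E
```

```text
[368 310]
t 31.93 meas [585.5 220.6  50.1] yaw 85.18 cmd [589.9 219.4  50.4] 84.86 F [-11.1   0.3   3.1] w 11.9 off 0.6
seat2 lip L [291. 407.]
lip R [492. 408.]
tab2 [393.  78.]
corner [207.  44.]
```

View pics/w7.png

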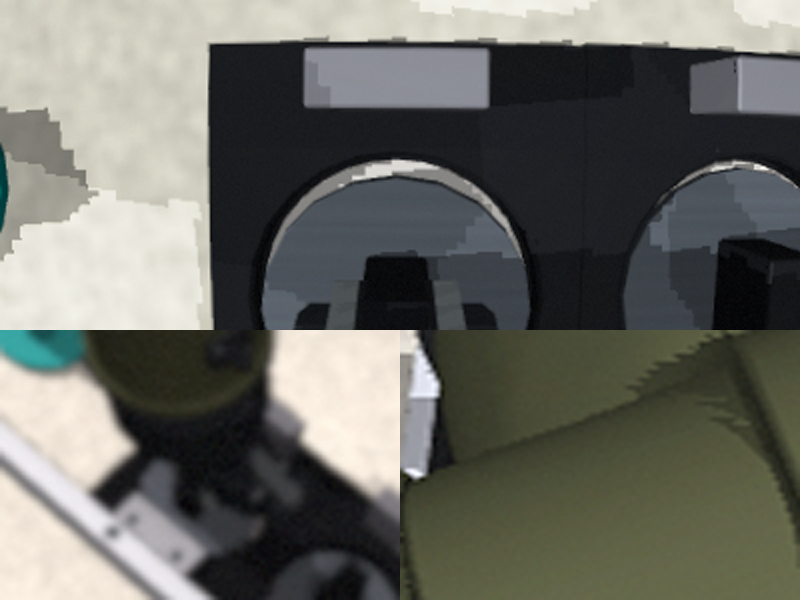

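```bash
python3 - <<'E'
from h import *
m=camera_model("wrist");s=get_state();r=R.from_quat(s["ee_rot"])
for x in(32,30,28,26):
  for z in (31,28): print(x,z,w2pix("wrist",s["tool_pos"]+r.apply([x,0,z]),m).round(1), (s["tool_pos"]+r.apply([x,0,z])).round(1))
for z in(7,17):
  ex=np.array([np.cos(YF),np.sin(YF)]);print("rim",w2pix("wrist",(*(S[2]-34*ex),z),m))
E
```

```text
32 31 [316.9 230.2] [547.7 223.7  26.7]
32 28 [316.9 232.1] [548.3 223.7  29.7]
30 31 [317.  234.6] [549.6 223.5  26.3]
30 28 [316.9 236.5] [550.3 223.5  29.2]
28 31 [317. 239.] [551.6 223.4  25.9]
28 28 [316.9 241. ] [552.2 223.3  28.8]
26 31 [317.  243.3] [553.5 223.2  25.4]
26 28 [316.9 245.4] [554.2 223.2  28.4]
rim [316.61776412 226.45293828]
rim [316.52282716 227.32855386]
```

The disc sits about 3–4 mm toward the lip in the grip: its free edge is at v=239 against a predicted 230. So its edge is already fully under the lip and against the bore wall. I'll level it about that edge.

```bash
python3 - <<'E'
from h import *
ex=np.array([np.cos(YF),np.sin(YF),0]);ey=np.array([-np.sin(YF),np.cos(YF),0]);ez=np.array([0,0,1.])
for th,x,z in((12,585.0,50.3),(8,581.7,48.1),(4,578.95,45.9),(0,576.35,43.6),(0,576.35,42.5)):
    t=np.radians(th);X=np.cos(t)*ex-np.sin(t)*ez;n=np.sin(t)*ex+np.cos(t)*ez
    p=np.array([585.5,220.0,0])+(x-585.5)*ex;p[2]=z
    go(p,R.from_matrix(np.c_[-X,ey,-n]),th)
E
```

```text
12 row: -0.0 0.0 0.0 0.006 0.0003 0.0015  |mm 5 deg 0.0
8 row: -0.0 -0.0222 0.0 0.0095 0.0003 0.005  |mm 9 deg 4.0
4 row: -0.0 -0.0444 0.0 0.0123 0.0003 0.0084  |mm 12 deg 8.0
0 row: -0.0 -0.0667 0.0 0.0148 0.0003 0.0119  |mm 15 deg 12.0
0 row: -0.0 -0.0667 0.0 0.0146 0.0003 0.0132  |mm 16 deg 12.0
```

Emit:
{"fn": "send_rows", "kwargs": {"commands": "0 0 0 0.005 0 0.0013 0;0 0 0 0.006 0.0003 0.0015 0;0 -0.0222 0 0.0095 0.0003 0.005 0;0 -0.0444 0 0.0123 0.0003 0.0084 0;0 -0.0667 0 0.0148 0.0003 0.0119 0;0 -0.0667 0 0.0148 0.0003 0.0119 0;0 -0.0667 0 0.0148 0.0003 0.0119 0"}}

```text
t: 32.8
tool_pos: [578.2, 222.2, 46.2]
ee_rot: [0.043, 0.999, 0.001, 0.003]
force: [-1.0, 0.3, 14.7]
grip_width: 11.9
finger_force: 82.1
```

```bash
python3 - <<'E'
from h import *
did("0 -0.0667 0 0.0148 0.0003 0.0119");st()
E
```

```text
t 32.8 meas [578.2 222.2  46.2] yaw 85.09 cmd [576.4 220.8  43.6] 84.86 F [-1.   0.3 14.7] w 11.9 off 0.39
```

```bash
python3 - <<'E'
from h import *
m=camera_model("wrist");s=get_state();r=R.from_quat(s["ee_rot"])
im=read_camera("wrist");st()
for u in(300,318,335):print(u,[int(x) for x in im[205:262,u-1:u+2].mean((1,2))])
ex=np.array([np.cos(YF),np.sin(YF)])
for z in(7,17):print("bore edge",z,w2pix("wrist",(*(S[2]-34*ex),z),m).round(1))
for x,z in((32,31),(28,31),(28,36),(28,39)):print(x,z,w2pix("wrist",s["tool_pos"]+r.apply([x,0,z]),m).round(1))
print("tab2 lower edge top",w2pix("wrist",(*(S[2]-44*ex),45),m).round(1),w2pix("wrist",(*(S[2]-44*ex),17),m).round(1))
E
```

```text
t 32.85 meas [578.2 222.2  46.2] yaw 85.09 cmd [576.4 220.8  43.6] 84.86 F [-2.2  0.1 14.2] w 12.0 off 0.38
300 [117, 117, 117, 117, 117, 117, 118, 117, 116, 116, 117, 116, 116, 116, 116, 116, 116, 116, 116, 111, 88, 41, 24, 23, 25, 24, 24, 18, 91, 165, 199, 171, 56, 47, 76, 85, 84, 84, 81, 82, 82, 82, 82, 83, 84, 84, 84, 85, 86, 86, 86, 85, 84, 82, 81, 81, 83]
318 [117, 117, 117, 117, 117, 117, 118, 117, 117, 117, 117, 117, 116, 116, 117, 116, 117, 116, 117, 111, 89, 42, 25, 25, 24, 23, 18, 165, 186, 130, 34, 54, 81, 84, 85, 84, 84, 83, 82, 82, 81, 81, 82, 82, 83, 83, 84, 85, 85, 86, 85, 84, 83, 82, 82, 82, 83]
335 [116, 116, 116, 116, 116, 116, 117, 116, 117, 117, 117, 116, 115, 117, 116, 117, 116, 117, 117, 112, 93, 57, 24, 24, 25, 25, 25, 25, 20, 72, 111, 109, 50, 38, 64, 84, 85, 83, 82, 82, 82, 80, 82, 86, 98, 98, 99, 99, 99, 99, 99, 98, 96, 95, 95, 94, 96]
bore edge 7 [313.9 225.7]
bore edge 17 [313.7 231.7]
32 31 [316.9 229.4]
28 31 [316.9 238.2]
28 36 [316.9 235. ]
28 39 [316.9 233.2]
tab2 lower edge top [313.1 226.2] [313.7 209. ]
```

The rim is at v≈231, then bright bore floor, then the disc edge at v≈236. So the plate is inside the bore and resting on the floor; it slipped about 2.5 mm in the jaws, which explains the force. I'll relieve the pressure and release.

Emit:
{"fn": "send_rows", "kwargs": {"commands": "0 0 0 0 0 -0.002 0;0 0 0 0 0 -0.0025 0;0 0 0 0 0 -0.0025 0.15;0 0 0 0 0 -0.0025 0.4;0 0 0 0 0 -0.0025 0.4;0 0 0 0 0 -0.0025 0.4;0 0 0 0 0 -0.05 0.4;0 0 0 0 0 -0.13 0.4;0 0 0 0 0 -0.13 0.4"}}

```text
t: 33.98
tool_pos: [578.6, 222.4, 152.4]
ee_rot: [0.043, 0.999, 0.002, 0.004]
force: [1.1, 1.3, -0.1]
grip_width: 34.4
finger_force: 0.0
```

```bash
python3 - <<'E'
from h import *
did("0 0 0 0 0 -0.13");st()
go((430,120,200),down(np.radians(30)),"away")
E
```

```text
t 33.98 meas [578.6 222.4 152.4] yaw 85.09 cmd [576.4 220.8 147.6] 84.86 F [ 1.1  1.3 -0.1] w 34.4 off 0.54
away row: -0.0 0.0 0.3048 0.171 -0.1419 -0.0655  |mm 185 deg 54.9
```

```bash
python3 - <<'E'
from h import *
go((580,262,210),down(np.radians(84.85)))
E
```

```text
row: -0.0 0.0 0.0 0.0001 0.0517 -0.078  |mm 75 deg 0.0
```

Emit:
{"fn": "send_rows", "kwargs": {"commands": "0 0 0 0 0.05 -0.04 0.4;0 0 0 0 0.0517 -0.078 0.4;0 0 0 0 0.0517 -0.078 0.4;0 0 0 0 0.0517 -0.078 0.4"}}

```text
t: 34.48
tool_pos: [579.0, 262.1, 208.7]
ee_rot: [0.043, 0.999, -0.001, -0.001]
force: [0.0, 0.7, -0.4]
grip_width: 34.4
finger_force: 0.0
```

```bash
python3 - <<'E'
from h import *
import pickle
did("0 0 0 0 0.0517 -0.078");st()
m=camera_model("wrist");im=read_camera("wrist")[:,:,::-1];pickle.dump(m,open("w8.pkl","wb"));cv2.imwrite("pics/w8raw.png",im)
go((430,60,210),down(np.radians(30)))
E
```

```text
t 34.48 meas [579.  262.1 208.7] yaw 85.08 cmd [580.1 262.  210. ] 84.86 F [ 0.   0.7 -0.4] w 34.4 off 0.25
 row: -0.0 0.0 0.3048 0.1642 -0.2683 -0.0  |mm 252 deg 54.9
```

Emit:
{"fn": "send_rows", "kwargs": {"commands": "0 0 0.3048 0.1642 -0.2683 0 0.4;0 0 0.3048 0.1642 -0.2683 0 0.4;0 0 0.3048 0.1642 -0.2683 0 0.4;0 0 0.3048 0.1642 -0.2683 0 0.4;0 0 0.3048 0.1642 -0.2683 0 0.4;0 0 0.3048 0.1642 -0.2683 0 0.4;0 0 0.3048 0.1642 -0.2683 0 0.4"}}

```text
t: 35.4
tool_pos: [430.6, 60.6, 209.6]
ee_rot: [0.496, 0.868, -0.0, -0.0]
force: [0.1, 0.5, 0.2]
grip_width: 34.1
finger_force: 0.0
```

```bash
python3 - <<'E'
from h import *
did("0 0 0.3048 0.1642 -0.2683 0");st()
im=cv2.imread("pics/w8raw.png");t=read_camera("top")[:,:,::-1];s=read_camera("scene")[:,:,::-1]
c=np.zeros((600,800,3),np.uint8)
c[:330]=cv2.resize(im[165:330,120:520],(800,330),interpolation=cv2.INTER_CUBIC)
c[330:594,:400]=cv2.convertScaleAbs(cv2.resize(t[190:322,130:330],(400,264),interpolation=cv2.INTER_CUBIC),alpha=1.6)
p=w2pix("scene",(585,265,20)).astype(int);print(p)
c[330:594,400:]=cv2.resize(s[p[1]-50:p[1]+49,p[0]-75:p[0]+75],(400,264),interpolation=cv2.INTER_CUBIC)
cv2.imwrite("pics/w8.png",c)
E
```

```text
t 35.4 meas [430.6  60.6 209.6] yaw 30.49 cmd [430.  60. 210.] 29.99 F [0.1 0.5 0.2] w 34.1 off 0.5
[385 323]
```

View pics/w8.png

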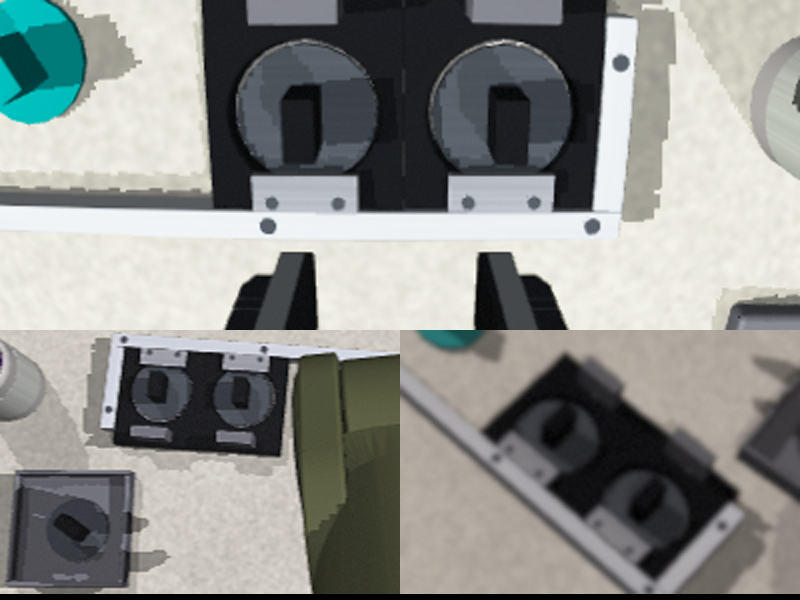

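Both plates sit alike, level under their lips in the bores at (305,108) and (500,108). The cells are butted and flush with both rails, the spare is flat in the tray, and the jar and bottle were not disturbed. Handing in.

```bash
python3 -c "
from workcell import job
print(job.finish_job())"
```

```text
the job is handed in; nothing more can be done
None
```

I handed the job in with no score returned: in the last pictures both black cells are flush in the fence with a plate level under each lip, the spare plate is flat in the tray, and I touched neither the jar nor the bottle.

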